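# Shingle the serving slates on the service tray

## Task

Set out the three serving slates on the wooden tray as an overlapping fan, like roof tiles, one after the other: first the long slate lying flat against the face of the wedge rest with its lower edge down on the tray floor at the wedge's toe, then the middle one, then the short one. Each of these two stands with its lower edge on the tray floor about 40 mm nearer the robot than the last one's and leans back on the slate before it; keep all three in line with the tray and on its centre line, set them down gently, and leave the other things on the counter where they are.

Things in the scene. Friction and masses are not known exactly. Their poses are not given: they have to be found in the camera images.
- tray: Brown wooden service tray, 340 x 180 mm, fixed. Origin under its centre, on the counter; x along the tray away from the robot, y across it, z up. Floor 8 mm thick (its top 8 mm above the origin); a rim 8 mm wide and 16 mm high runs round the edge.
- tray_floor (a point): Centre of the tray floor's top, axes as the tray's. On the centre line, square to the tray, stands a fixed steel wedge rest 100 mm wide: its flat face starts at the floor at its toe and rises at 35 degrees towards +x, 92 mm long in plan, to 64 mm above the floor. The toe's place differs each time, from x = -5 to +40 mm of this point, and is not reported: feel for it or look.
- slate_long_center (a point): The long serving slate: flat dark grey rectangle 130 x 60 x 10 mm, about 210 g (varies by a third). Point at its centre, 5 mm above its underside; x along its length, y across its 60 mm width, z its face normal (up as it lies at first). Both ends are alike: either may be its foot. Lies flat on the counter at first, its long side within 0.35 rad of the x direction.
- slate_mid_center (a point): The middle serving slate: flat dark grey rectangle 110 x 60 x 10 mm, about 180 g (varies by a third). Point at its centre, 5 mm above its underside; x along its length, y across its 60 mm width, z its face normal (up as it lies at first). Both ends are alike: either may be its foot. Lies flat on the counter at first, its long side within 0.35 rad of the x direction.
- slate_short_center (a point): The short serving slate: flat dark grey rectangle 90 x 60 x 10 mm, about 150 g (varies by a third). Point at its centre, 5 mm above its underside; x along its length, y across its 60 mm width, z its face normal (up as it lies at first). Both ends are alike: either may be its foot. Lies flat on the counter at first, its long side within 0.35 rad of the x direction.
- oil_can: Bystander: tall conical steel oil can with handle and spout, 90 mm wide, 196 mm tall. Origin under its centre.
- square_bowl: Bystander: black square bowl of yellow dice, 100 mm wide, 58 mm tall. Origin under its centre.
- shell: Bystander: round open abalone shell, 150 mm across, 38 mm tall. Origin under its centre.
- pepper_mill: Bystander: turned wooden pepper mill, 52 mm across, 156 mm tall. Origin under its centre.
- squeeze_bottle: Bystander: white bottle with a yellow cap, 54 mm across, 170 mm tall. Origin under its centre.
- spice_jar: Bystander: amber jar with a steel cap, 48 mm across, 75 mm tall. Origin under its centre.

How it is judged:
On the way, in this order (a step that is already met when the one before it is completed fails the run):
1. the long slate lies flat on the wedge, its foot down on the tray floor, let go (y of slate_long_center in the frame of tray between -0.01 and 0.01 m and angle between the y axis of slate_long_center and the y axis of tray, either way round below 0.139626 rad and linear speed of slate_long below 0.01 m/s and contact force between slate_long and the fingers below 0.05 N and angle between slate_long_center's own z axis and vertical between 0.563741 and 0.657989 rad and z of slate_long_center in the frame of tray below 0.0535 m), for 0.2 s.
2. the middle slate overlaps the long one, foot on the tray floor, let go (all of step 1 and y of slate_mid_center in the frame of tray between -0.01 and 0.01 m and angle between the y axis of slate_mid_center and the y axis of tray, either way round below 0.139626 rad and linear speed of slate_mid below 0.01 m/s and contact force between slate_mid and the fingers below 0.05 N and horizontal distance between slate_mid_center and slate_long_center between 0.032 and 0.058 m and contact force between slate_mid and slate_long above 0.03 N and contact force between slate_mid and tray above 0.03 N and angle between the z axis of slate_mid_center and the z axis of slate_long_center, either way round between 0.03 and 0.22 rad and angle between slate_mid_center's own z axis and vertical between 0.383972 and 0.593412 rad), for 0.2 s.
3. the short slate overlaps the middle one, foot on the tray floor, let go (all of step 2 and y of slate_short_center in the frame of tray between -0.01 and 0.01 m and angle between the y axis of slate_short_center and the y axis of tray, either way round below 0.139626 rad and linear speed of slate_short below 0.01 m/s and contact force between slate_short and the fingers below 0.05 N and horizontal distance between slate_short_center and slate_mid_center between 0.032 and 0.058 m and contact force between slate_short and slate_mid above 0.03 N and contact force between slate_short and tray above 0.03 N and angle between the z axis of slate_short_center and the z axis of slate_mid_center, either way round between 0.03 and 0.22 rad and angle between slate_short_center's own z axis and vertical between 0.253073 and 0.541052 rad), for 0.2 s.
At the end, for the whole second after the job is handed in: All slates still, released, within 10 mm and 8 deg of the tray centre line. Long: 32.3-37.7 deg, foot down (centre under 53.5 mm). Mid (22-34 deg) and short (14.5-31) touch tray and slate before; angle to it 1.7-12.6 deg, centre 32-58 mm from its centre horizontally (all of step 3).
It fails at once if a bystander is pushed more than 30 mm or tipped over (distance of any of oil_can, square_bowl, shell, pepper_mill, squeeze_bottle, spice_jar from where it was at the start of the episode above 0.03 m or angle between any of oil_can, square_bowl, shell, pepper_mill, squeeze_bottle, spice_jar's own z axis and vertical above 0.5 rad).
It fails at once if a slate is banged or forced down on the tray (over 60 N) (contact force between any of slate_long, slate_mid, slate_short and tray above 60 N).
It also fails if it takes over 72 s, if anything falls off the work surface, if the arm or the gripper's body presses on something with over 40 N, if the wrist force passes 120 N, or if a joint passes its speed limit or range.

## Robot

A 7-joint arm with a two-finger parallel gripper is mounted at the origin on the work surface. World frame = base frame: x ahead of the robot, y to its left, z up, the work surface at z = 0. Lengths are in m, angles in rad, forces in N, time in s.
With the tool pointing down it reaches from about 0.425 to 0.875 m from the base axis. Payload 9.9 kg.
Tool frame: the origin (TCP) lies at the very end of the fingers, on their centre line; the grasp point (between the pads) lies 19 mm behind it; z points along the fingers, y is the line along which they close (so a half turn about z gives the same grasp; the last joint's range is limited). The gripper opens to 85 mm and grips with 20 to 120 N. Pads are 22 mm wide; open, the fingers measure 114 mm over their backs; the gripper's body (76 mm by 85 mm) begins 54 mm behind the grasp point. The pads swing forward as they close: fully open they stand 13 mm farther back than shut.
Start: joints at [1.086, 0.576, 0.025, 1.437, -0.015, 1.129, -0.057], TCP at [0.263, -0.622, 0.231] pointing down, gripper open.
Joint ranges: [-2.76, 2.76], [-0.34, 2.15], [-1.52, 1.57], [0.19, 2.46], [-1.09, 4.23], [0.17, 1.99], [-2.82, 2.82]. Speed limits (rad/s): [2.22, 2.22, 3.01, 3.01, 3.14, 3.14, 3.14].

## Interface

Orientations are given as a rotation vector (axis times angle).
In Python, from plant import telemetry, imaging, order, finder gives the robot as it stands.
- The arm moves only by the tool move_arm, never from a script. Its argument "plan" is one flat list of numbers, 7 for each row, row after row: the shift along the world's x, y, z in units of 200 mm (1.0 is 200 mm), then the turn, a rotation vector about the world's x, y, z in units of 90 degrees (1.0 is 90 degrees), then the closure, from -1 (fully open) to 1 (shut). A call has 1 to 12 rows; each row shifts and turns the commanded pose from where the row before left it; what a row does not reach is not made up. A row lasts 1/12 s, in which the tool goes at most 41.7 mm and 7.16 degrees, less where a joint would pass 70% of its speed; a pose out of reach is approached as far as the arm can. A call with a number of a shift or a turn outside -1 to 1 is refused whole. A call with a gripper value outside its range is refused whole. The fingers move at their own pace and stop on an object; the grip force is fixed at half the most. Time passes only in rows, so rows that do not move let the fingers close. It gives the time, the measured TCP pose, the force, the opening and the grip force at its end, in the units of the state.
- telemetry.sense(): the state, without advancing time (a new reading comes with each control period).
- imaging.grab_frame(name): name is "scene" or "top"; returns a dict with "pixels" (384x512x3 uint8, blue, green, red), "fovy" (degrees; the focal length in pixels is half the picture's height over the tangent of half this angle, whatever the lens; pixels are square), "cx", "cy" (the principal point, pixels), "k1" (the pictures are not rectified: a ray, as slopes to the right and down, at radius r is drawn at 1 + k1 r^2 times it, then the intrinsics apply), "R" (3x3) and "t" (3): a world point X has camera coordinates R X + t. Camera axes: x right, y down, z forward; pixel columns grow to the right and rows downward; lengths in m; the calibration is good to about 2 mm. A picture is of the moment at which its call begins. There is no depth.
- order.hand_in(): hands the job in; it is judged then, once.
Trained networks look in the newest picture that a camera, given by its name, has taken for a name from the list of things; names that differ only in an ending like _2 or _b are one class to them, and where a whole thing is asked for, a point or a joint stands for the part that bears it (a point fixed in the world has none). Each returns a list of dicts, best first, with "score" (0 to 1); they miss things now and then, are a little off and sometimes report something else, mostly with a low value. They report only what shows in the picture. A call takes as long as a camera call.
- finder.find_in(thing, camera): "point" ([x, y, z] in m, in the coordinates of the camera as it stood for that picture, good to about 4 mm: the middle of the surface that is visible of it).
- finder.mark_of(thing, camera): "point" ([x, y, z] in m, in the coordinates of the camera as it stood for that picture, good to about 4 mm: a listed point, or the origin of a listed thing).
The state is a dict: "time": time; "joint_pos": joint angles; "joint_velocities": joint speeds; "effort": joint torques, N m; "eef_pos": TCP position; "ee_rot": TCP orientation; "ft_force": force on the tool from outside, world axes, zero at the start; "moment": the same for the moment, N m; "finger_gap": opening from 0.0 (shut) to 1.0 (fully open); "grasp_force": force on a finger pad.
Only numpy, scipy, OpenCV 4.12 (cv2) and the standard library are available. Lean on these libraries where they do the work, as an engineer would, in place of code of your own. Each camera call takes 0.05 s, during which the arm holds its last target. There are 200 camera calls.

## Working session

There is one attempt and no reset: what is moved stays moved. The work goes in short steps, Python scripts to look and compute and a tool call to move; the robot and the scene stay as the last step left them, time stands still between calls to the robot, and variables do not carry over. Pictures are saved under pics/ and viewed, at most 10 in all, crops included, and the job is handed in when it is done.

Besides the shell and the picture viewer there is one more tool, called as name(argument=value, ...) on one line, values as JSON. move_arm: Moves the arm, as the interface text tells. Shifts and turns lie within -1 to 1; 1 stands for 200 mm of shift or 90 degrees of turn. Its arguments: {"type":"object","properties":{"plan":{"type":"array","items":{"type":"number","minimum":-1,"maximum":1}}},"required":["plan"]}

```bash
ls; mkdir -p pics
cat > h.py <<'E'
import numpy as np, cv2
from plant import telemetry, imaging, order, finder
def K(f):
    h,w=f["pixels"].shape[:2]; fl=h/2/np.tan(np.radians(f["fovy"])/2); return fl
def proj(f,X):
    c=(np.asarray(X)@np.array(f["R"]).T+np.array(f["t"])); s=c[...,:2]/c[...,2:]
    s=s*(1+f["k1"]*(s**2).sum(-1,keepdims=True)); return s*K(f)+[f["cx"],f["cy"]]
def ray(f,uv,z):
    d=(np.asarray(uv,float)-[f["cx"],f["cy"]])/K(f); s=d.copy()
    for _ in range(20): s=d/(1+f["k1"]*(s**2).sum(-1,keepdims=True))
    R=np.array(f["R"]);C=-R.T@np.array(f["t"]); v=np.concatenate([s,np.ones(s.shape[:-1]+(1,))],-1)@R
    return C+v*((z-C[2])/v[...,2])[...,None]
def w(f,p): return np.array(f["R"]).T@(np.array(p)-np.array(f["t"]))
E
python3 - <<'E'
from h import *
np.set_printoptions(precision=4,suppress=True)
print(telemetry.sense())
for n in ["top","scene"]:
    f=imaging.grab_frame(n); cv2.imwrite(f"pics/{n}0.png",f["pixels"]); print(n,f["fovy"],f["cx"],f["cy"],f["k1"],f["R"],f["t"])
    for t in ["tray","tray_floor","slate_long_center","slate_mid_center","slate_short_center","oil_can","square_bowl","shell","pepper_mill","squeeze_bottle","spice_jar"]:
        print(n,t,[(round(r["score"],2),w(f,r["point"])) for r in finder.mark_of(t,n)[:3]])
E
```

```text
pics
{'time': 0.0, 'joint_pos': array([ 1.0862,  0.5765,  0.0248,  1.4379, -0.015 ,  1.129 , -0.0565]), 'joint_velocities': array([ 0.0004,  0.0008, -0.0004, -0.0002, -0.0008, -0.003 ,  0.0007]), 'effort': array([  0.0003, -76.5748,   2.2505, -28.5957,   0.0152,   0.0127,
        -0.0001]), 'eef_pos': array([ 0.2632, -0.6211,  0.2304]), 'ee_rot': array([-3.0771, -0.6252,  0.0006]), 'ft_force': array([-0.6083,  0.1995,  0.6846]), 'moment': array([ 0.0107, -0.0003,  0.0363]), 'grasp_force': 0.0, 'finger_gap': 1.002925656850193}
top 54.44113986423205 260.88839115369 193.47184346633304 0.008587945368202687 [[-0.0211 -0.9998 -0.0065]
 [-0.9945  0.0216 -0.1025]
 [ 0.1026  0.0043 -0.9947]] [-0.0042  0.6128  1.0736]
top tray [(0.78, array([0.5282, 0.2028, 0.0021])), (0.69, array([ 0.6603, -0.4294,  0.0062])), (0.57, array([0.6645, 0.0215, 0.0013]))]
top tray_floor [(0.79, array([0.5249, 0.2027, 0.0116]))]
top slate_long_center [(0.92, array([ 0.4871, -0.1826,  0.0035]))]
top slate_mid_center [(0.59, array([ 0.5818, -0.048 ,  0.0025]))]
top slate_short_center [(0.91, array([ 0.5565, -0.3322, 
[... 714 characters left out ...]
 array([ 0.6581, -0.4287,  0.0004]))]
scene slate_long_center [(0.87, array([ 0.4837, -0.1799,  0.0084]))]
scene slate_mid_center [(0.57, array([ 0.58  , -0.0482,  0.0083]))]
scene slate_short_center [(0.68, array([ 0.5651, -0.3296,  0.004 ]))]
scene oil_can [(0.78, array([ 0.7364, -0.2698,  0.0046]))]
scene square_bowl [(0.84, array([ 0.7506, -0.0864,  0.0005]))]
scene shell [(0.53, array([ 0.538 , -0.5112, -0.0018]))]
scene pepper_mill [(0.53, array([ 0.6599, -0.4321,  0.0018]))]
scene squeeze_bottle [(0.66, array([ 0.4342,  0.4457, -0.0008])), (0.66, array([ 0.5377, -0.5122, -0.0006]))]
scene spice_jar [(0.7, array([ 0.6629,  0.0187, -0.0003])), (0.38, array([ 0.5616, -0.3301,  0.004 ]))]
```

View pics/top0.png

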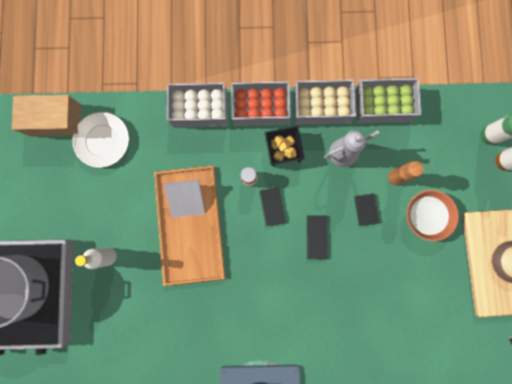

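View pics/scene0.png

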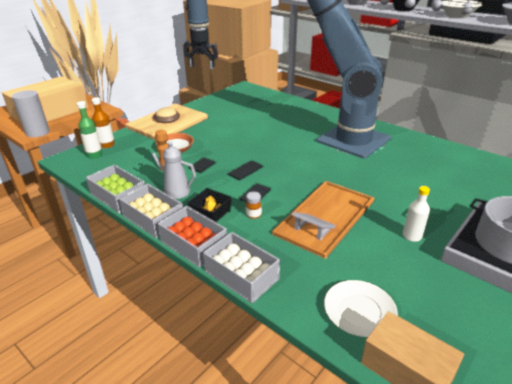

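The top view shows the tray at px (155–224, 167–285), with the grey wedge at (165–205, 180–217). The slates are long (317,237), mid (273,207) and short (367,209). The networks agree with this. Next I'll measure the rectangles precisely.

```bash
cat > m.py <<'E'
from h import *
np.set_printoptions(precision=4,suppress=True)
def rect(f,mask,z):
    c=max(cv2.findContours(mask,cv2.RETR_EXTERNAL,cv2.CHAIN_APPROX_NONE)[0],key=cv2.contourArea)[:,0]
    p=ray(f,c,z)[:,:2]; (x,y),(a,b),th=cv2.minAreaRect((p*1000).astype(np.float32))
    if a<b: a,b,th=b,a,th+90
    th=(th+90)%180-90
    return np.array([x,y,a,b,th])
def run(name):
    f=imaging.grab_frame(name); im=f["pixels"]; hsv=cv2.cvtColor(im,cv2.COLOR_BGR2HSV)
    for n,p in dict(long=(.485,-.181),mid=(.581,-.048),short=(.56,-.331)).items():
        u,v=proj(f,np.array([*p,.01])).astype(int); roi=np.zeros(im.shape[:2],np.uint8); cv2.rectangle(roi,(u-36,v-36),(u+36,v+36),255,-1)
        print(name,n,rect(f,cv2.inRange(hsv,(0,0,0),(255,110,75))&roi,.01 if name=="top" else .008))
    u,v=proj(f,np.array([.527,.201,.01])).astype(int); roi=np.zeros(im.shape[:2],np.uint8); cv2.rectangle(roi,(u-75,v-75),(u+75,v+75),255,-1)
    br=cv2.inRange(hsv,(5,100,60),(22,255,255))&roi
    print(name,"tray",rect(f,br,.016))
    full=cv2.morphologyEx(br,cv2.MORPH_CLOSE,np.ones((3,3)))
    c=max(cv2.findContours(full,cv2.RETR_EXTERNAL,cv2.CHAIN_APPROX_NONE)[0],key=cv2.contourArea)
    ins=np.zeros_like(br); cv2.drawContours(ins,[c],-1,255,-1); ins=cv2.erode(ins,np.ones((5,5)))
    g=cv2.inRange(hsv,(0,0,0),(255,70,255))&ins
    c=max(cv2.findContours(g,cv2.RETR_EXTERNAL,cv2.CHAIN_APPROX_NONE)[0],key=cv2.contourArea)[:,0]
    return f,c,g
f,c,g=run("top")
q=cv2.boxPoints(cv2.minAreaRect(c)); print(q, ray(f,q,.008)[:,:2],ray(f,q,.072)[:,:2])
p=ray(f,c,.008); print("toe candidates: min x", np.sort(p[:,0])[:12])
a=cv2.resize(f["pixels"][155:300,140:240],None,fx=4,fy=4,interpolation=cv2.INTER_CUBIC); 
f2=imaging.grab_frame("scene"); b=cv2.resize(f2["pixels"][170:260,260:385],None,fx=3,fy=3)
o=np.zeros((580,780,3),np.uint8); o[:580,:400]=a; o[:270,400:775]=b; cv2.imwrite("pics/crop.png",o)
E
python3 m.py
```

```text
top long [ 479.9018 -181.7145  121.5825   53.8395   -1.9604]
top mid [577.1878 -51.5394 108.0835  54.1875   9.7588]
top short [ 559.8721 -333.7054   85.3339   56.7599    6.7301]
top tray [526.0451 200.8334 339.5715 182.6791   5.1688]
[[163.5385 183.3077]
 [200.4615 178.6923]
 [204.8    213.4   ]
 [167.877  218.0154]] [[0.6524 0.2776]
 [0.6641 0.1654]
 [0.5584 0.1528]
 [0.5469 0.2639]] [[0.6437 0.2605]
 [0.6547 0.1547]
 [0.555  0.1428]
 [0.5442 0.2476]]
toe candidates: min x [0.5521 0.5522 0.5523 0.5523 0.5524 0.5524 0.5525 0.5526 0.5526 0.5527
 0.5545 0.5546]
```

View pics/crop.png

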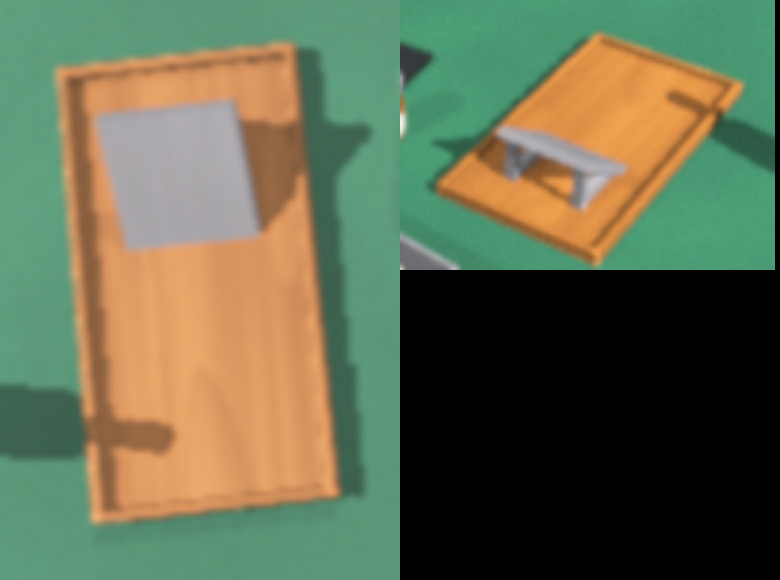

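The crop shows the wedge clearly. Its toe corners are at about px (172.1,217.1) and (204.6,213.4) in the full picture. Next I'll compute the toe in the tray frame and refine the slate poses.

```bash
cat > m2.py <<'E'
from h import *
from scipy.optimize import minimize
np.set_printoptions(precision=4,suppress=True)
f=imaging.grab_frame("top"); im=f["pixels"]
yaw=np.radians(5.2); Rt=np.array([[np.cos(yaw),-np.sin(yaw)],[np.sin(yaw),np.cos(yaw)]]); o=np.array([.5268,.2013])
for z,uv in [(.008,[[172.1,217.1],[204.6,213.4]]),(.072,[[164.2,184.],[198.6,180.2]])]:
    P=ray(f,np.array(uv),z)[:,:2]; print(z,P,(P-o)@Rt)
g=im.astype(float).sum(2)
for n,p,L in [("long",(.485,-.181),.13),("mid",(.579,-.049),.11),("short",(.560,-.332),.09)]:
    u,v=proj(f,np.array([*p,.01])).astype(int); sl=np.s_[v-32:v+33,u-26:u+27]; I=g[sl]; bg=np.median(I[[0,-1]]); fg=np.percentile(I,3)
    D=np.clip((bg-I)/(bg-fg),0,1)
    def ren(q):
        c,s=np.cos(q[2]),np.sin(q[2]); B=np.array([[-1,-1],[1,-1],[1,1],[-1,1]])*[L/2,.03]
        X=np.c_[B@np.array([[c,s],[-s,c]])+q[:2],[.01]*4]; uv=proj(f,X)-[u-26,v-32]
        m=np.zeros((65*8,53*8),np.uint8); cv2.fillPoly(m,[np.round(((uv+.5)*8-.5)*16).astype(int)],255,shift=4)
        return cv2.GaussianBlur(cv2.resize(m,(53,65),interpolation=cv2.INTER_AREA)/255.,(3,3),.6)
    best=min((minimize(lambda q:((ren(q)-D)**2).sum(),[*p,a],method="Nelder-Mead",options=dict(initial_simplex=np.array([[*p,a],[p[0]+.006,p[1],a],[p[0],p[1]+.006,a],[*p,a+.1]]))) for a in (-.1,.15)),key=lambda r:r.fun)
    print(n,best.x[:2],np.degrees(best.x[2]),best.fun,D.sum())
E
python3 m2.py
```

```text
0.008 [[0.5494 0.2512]
 [0.5584 0.1534]] [[ 0.027   0.0477]
 [ 0.0271 -0.0506]]
0.072 [[0.6417 0.2586]
 [0.6505 0.1601]] [[ 0.1196  0.0466]
 [ 0.1194 -0.0523]]
long [ 0.4805 -0.1843] -1.6512039983705313 63.63857584176728 1067.4753086419753
mid [ 0.5767 -0.0537] 10.07916016174527 335.1546034870296 1229.321100917431
short [ 0.56  -0.334] 6.31964159580122 51.02635993111958 833.1404494382022
```

move_arm(plan=[0.07, 0.14, -0.02, 0, 0, -0.023, -1, 0.07, 0.14, -0.02, 0, 0, -0.023, -1, 0.07, 0.14, -0.02, 0, 0, -0.023, -1, 0.07, 0.14, -0.02, 0, 0, -0.023, -1, 0.07, 0.14, -0.02, 0, 0, -0.023, -1, 0.07, 0.14, -0.02, 0, 0, -0.023, -1, 0.07, 0.14, -0.02, 0, 0, -0.023, -1, 0.07, 0.14, -0.02, 0, 0, -0.023, -1, 0.07, 0.14, -0.02, 0, 0, -0.023, -1, 0.07, 0.14, -0.02, 0, 0, -0.023, -1, 0.07, 0.14, -0.02, 0, 0, -0.023, -1, 0.07, 0.14, -0.02, 0, 0, -0.023, -1])

```text
time: 2.35
eef_pos: [0.4319, -0.2842, 0.1834]
ee_rot: [3.141, -0.054, 0.001]
ft_force: [1.4, -0.1, -0.2]
finger_gap: 1.002
grasp_force: 0.0
```

move_arm(plan=[0.051, 0.101, -0.12, 0, 0, 0, -1, 0.051, 0.101, -0.12, 0, 0, 0, -1, 0.051, 0.101, -0.12, 0, 0, 0, -1, 0.051, 0.101, -0.12, 0, 0, 0, -1, 0.051, 0.101, -0.12, 0, 0, 0, -1, 0, 0, -0.1, 0, 0, 0, -1, 0, 0, -0.1, 0, 0, 0, -1, 0, 0, -0.05, 0, 0, 0, -1, 0, 0, 0, 0, 0, 0, -1, 0, 0, 0, 0, 0, 0, -1])

```text
time: 3.18
eef_pos: [0.4822, -0.1849, 0.0134]
ee_rot: [-3.141, 0.052, 0.001]
ft_force: [-0.5, 0.6, -0.3]
finger_gap: 1.003
grasp_force: 0.0
```

move_arm(plan=[0, 0, -0.02, 0, 0, 0, -0.65, 0, 0, -0.02, 0, 0, 0, -0.65, 0, 0, -0.01, 0, 0, 0, -0.65, 0, 0, -0.01, 0, 0, 0, -0.65, 0, 0, 0, 0, 0, 0, -0.65])

```text
time: 3.6
eef_pos: [0.4823, -0.1846, 0.0013]
ee_rot: [-3.141, 0.052, -0.0]
ft_force: [-0.0, 0.4, 1.1]
finger_gap: 0.825
grasp_force: 0.0
```

move_arm(plan=[0, 0, -0.007, 0, 0, 0, -0.65, 0, 0, -0.007, 0, 0, 0, -0.65, 0, 0, 0, 0, 0, 0, -0.65])

```text
time: 3.85
eef_pos: [0.4823, -0.1845, -0.0017]
ee_rot: [-3.141, 0.051, 0.0]
ft_force: [0.7, 1.0, -0.1]
finger_gap: 0.827
grasp_force: 0.0
```

move_arm(plan=[0, 0, 0, 0, 0, 0, -0.5, 0, 0, 0, 0, 0, 0, -0.4, 0, 0, 0, 0, 0, 0, 0, 0, 0, 0, 0, 0, 0, 1, 0, 0, 0, 0, 0, 0, 1, 0, 0, 0, 0, 0, 0, 1, 0, 0, 0, 0, 0, 0, 1])

```text
time: 4.43
eef_pos: [0.4824, -0.1837, -0.0008]
ee_rot: [-3.14, 0.05, -0.0]
ft_force: [-1.3, 5.0, 11.8]
finger_gap: 0.676
grasp_force: 62.0
```

move_arm(plan=[0, 0, 0.02, 0, 0, 0, 1, 0, 0, 0.1, 0, 0, 0, 1, 0, 0, 0.15, 0, 0, 0, 1, 0, 0, 0.15, 0, 0, 0, 1, 0, 0, 0.15, 0, 0, 0, 1, 0.038, 0.15, 0.03, 0, 0, 0.011, 1, 0.038, 0.15, 0.03, 0, 0, 0.011, 1, 0.038, 0.15, 0.03, 0, 0, 0.011, 1, 0.038, 0.15, 0.03, 0, 0, 0.011, 1, 0.038, 0.15, 0, 0, 0, 0.011, 1, 0.038, 0.15, 0, 0, 0, 0.011, 1, 0.038, 0.15, 0, 0, 0, 0.011, 1])

```text
time: 5.43
eef_pos: [0.5355, 0.0266, 0.1366]
ee_rot: [3.138, 0.139, -0.0]
ft_force: [0.4, 0.6, -3.3]
finger_gap: 0.677
grasp_force: 65.6
```

move_arm(plan=[0.038, 0.15, 0, 0.005, -0.0553, 0, 1, 0.038, 0.15, 0, 0.005, -0.0553, 0, 1, 0.038, 0.15, 0, 0.005, -0.0553, 0, 1, 0.038, 0.15, 0, 0.005, -0.0553, 0, 1, 0.038, 0.15, 0, 0.005, -0.0553, 0, 1, 0.038, 0.15, 0, 0.005, -0.0553, 0, 1, 0, 0, 0, 0.005, -0.0553, 0, 1, 0, 0, 0, 0, 0, 0, 1])

```text
time: 6.1
eef_pos: [0.5705, 0.1488, 0.1378]
ee_rot: [3.056, 0.123, 0.64]
ft_force: [-0.4, -0.2, -2.8]
finger_gap: 0.677
grasp_force: 65.6
```

```bash
cat > p.py <<'E'
import sys; from h import *
from scipy.spatial.transform import Rotation as Ro
np.set_printoptions(precision=4,suppress=True)
yaw=np.radians(5.2); Rt=Ro.from_euler("z",yaw).as_matrix(); o=np.array([.5269,.2003,0])
L,d,F,th,off=[float(a) for a in sys.argv[1:6]]   # length mm, retreat mm along -toolz, foot x mm, tilt deg, TCP-to-centre mm
s=telemetry.sense(); R=Ro.from_rotvec(s["ee_rot"]).as_matrix(); p=s["eef_pos"]
t=np.radians(th); tz=np.array([np.sin(t),0,-np.cos(t)])
c=np.array([F+L/2*np.cos(t)-5*np.sin(t),0,8+L/2*np.sin(t)+5*np.cos(t)])/1000
Rg=Rt@np.c_[[np.cos(t),0,np.sin(t)],[0,-1,0],tz]
tgt=o+Rt@(c+tz*(off-d)/1000)
cc=Rt.T@(p-R[:,2]*off/1000-o)*1000
print("tool axes in tray\n",Rt.T@R,"\ntilt",np.degrees(np.arcsin(R[2,0])),"centre in tray mm",cc,"goal",c*1000)
print("dpos mm",(tgt-p)*1000,"units",(tgt-p)/.2,"turn units",Ro.from_matrix(Rg@R.T).as_rotvec()/(np.pi/2))
print("F",s["ft_force"],s["moment"])
E
python3 p.py 130 40 25 35 5.8
```

```text
tool axes in tray
 [[ 0.9167 -0.0168  0.3993]
 [-0.0024 -0.9993 -0.0364]
 [ 0.3996  0.0324 -0.9161]] 
tilt 23.554675096855938 centre in tray mm [ 36.4737 -55.0504 143.1187] goal [75.377   0.     49.3782]
dpos mm [ 11.8929  56.5721 -60.412 ] units [ 0.0595  0.2829 -0.3021] turn units [ 0.0309 -0.1249  0.0127]
F [-0.3857 -0.1977 -2.8304] [-0.006   0.7398  0.0071]
```

move_arm(plan=[0.01, 0.047, -0.05, 0.005, -0.021, 0.002, 1, 0.01, 0.047, -0.05, 0.005, -0.021, 0.002, 1, 0.01, 0.047, -0.05, 0.005, -0.021, 0.002, 1, 0.01, 0.047, -0.05, 0.005, -0.021, 0.002, 1, 0.01, 0.047, -0.05, 0.005, -0.021, 0.002, 1, 0.01, 0.047, -0.05, 0.005, -0.021, 0.002, 1, 0, 0, 0, 0, 0, 0, 1, 0, 0, 0, 0, 0, 0, 1])

```text
time: 6.77
eef_pos: [0.6061, 0.2096, 0.1382]
ee_rot: [3.033, 0.131, 0.763]
ft_force: [-1.3, -0.9, -3.4]
finger_gap: 0.677
grasp_force: 65.6
```

```bash
python3 p.py 130 5 25 35 5.8
```

```text
tool axes in tray
 [[ 0.8815 -0.0122  0.472 ]
 [ 0.0042 -0.9994 -0.0338]
 [ 0.4721  0.0317 -0.881 ]] 
tilt 28.170047770750422 centre in tray mm [ 76.9987   2.2501 143.3357] goal [75.377   0.     49.3782]
dpos mm [ -3.6979  -2.3994 -89.5031] units [-0.0185 -0.012  -0.4475] turn units [ 0.0265 -0.0737  0.009 ]
F [-1.2594 -0.8868 -3.4269] [-0.1073  0.8543 -0.0164]
```

```bash
python3 -c "
from h import *
np.set_printoptions(precision=3,suppress=True)
s=telemetry.sense();print(s['joint_pos'],s['joint_velocities'])"
```

```text
[-0.69   0.492  0.216  2.107  0.841  0.173 -2.811] [ 0.024 -0.011  0.003  0.029  0.03   0.007 -0.026]
```

```bash
cat > q.py <<'E'
import sys; from h import *
from scipy.spatial.transform import Rotation as Ro
np.set_printoptions(precision=4,suppress=True)
# goal TCP x y z (mm), yaw deg of tool x, tilt deg (fingers pointing forward +)
x,y,z,yw,th=[float(a) for a in sys.argv[1:6]]
s=telemetry.sense(); R=Ro.from_rotvec(s["ee_rot"]).as_matrix(); p=s["eef_pos"]
t=np.radians(th); Rg=Ro.from_euler("z",yw,degrees=True).as_matrix()@np.c_[[np.cos(t),0,np.sin(t)],[0,-1,0],[np.sin(t),0,-np.cos(t)]]
print("tilt",np.degrees(np.arcsin(R[2,0])),"yaw",np.degrees(np.arctan2(R[1,0],R[0,0])),"roll",np.degrees(np.arcsin(R[2,1])),"pos",p,"j",s["joint_pos"])
print("units",(np.array([x,y,z])/1000-p)/.2,"turn",Ro.from_matrix(Rg@R.T).as_rotvec()/(np.pi/2),"F",s["ft_force"],s["grasp_force"],s["time"])
E
python3 q.py 480 35 80 3 0
```

```text
tilt 28.170047770750422 yaw 5.473964617239052 roll 1.8191075331253743 pos [0.6061 0.2096 0.1382] j [-0.6905  0.492   0.2162  2.1066  0.8409  0.1727 -2.811 ]
units [-0.6306 -0.8729 -0.2911] turn [-0.0007  0.3138 -0.0213] F [-1.2594 -0.8868 -3.4269] 65.62670946121216 6.7667
```

move_arm(plan=[-0.06, -0.08, 0, 0, 0.031, -0.002, 1, -0.06, -0.08, 0, 0, 0.031, -0.002, 1, -0.06, -0.08, 0, 0, 0.031, -0.002, 1, -0.06, -0.08, 0, 0, 0.031, -0.002, 1, -0.06, -0.08, 0, 0, 0.031, -0.002, 1, -0.06, -0.08, -0.05, 0, 0.031, -0.002, 1, -0.06, -0.08, -0.05, 0, 0.031, -0.002, 1, -0.06, -0.08, -0.05, 0, 0.031, -0.002, 1, -0.06, -0.08, -0.05, 0, 0.031, -0.002, 1, -0.06, -0.08, -0.05, 0, 0.031, -0.002, 1, -0.03, -0.07, -0.04, 0, 0, 0, 1, 0, 0, 0, 0, 0, 0, 1])

```text
time: 7.77
eef_pos: [0.478, 0.0318, 0.0788]
ee_rot: [-3.14, -0.076, -0.006]
ft_force: [-1.6, -1.7, -3.2]
finger_gap: 0.675
grasp_force: 65.6
```

```bash
python3 q.py 480 35 1 3 0
```

```text
tilt 0.20702794369447772 yaw 2.7544687752650363 roll -0.008509038814241275 pos [0.478  0.0318 0.0788] j [ 0.1148  0.5226 -0.4001  2.1155  0.3719  0.5662 -2.0764]
units [ 0.0102  0.0161 -0.389 ] turn [-0.0002  0.0023  0.0027] F [-1.634  -1.74   -3.2245] 65.59757709503174 7.7667
```

move_arm(plan=[0, 0, -0.12, 0, 0, 0, 1, 0, 0, -0.12, 0, 0, 0, 1, 0, 0, -0.1, 0, 0, 0, 1, 0, 0, -0.03, 0, 0, 0, 1, 0, 0, -0.015, 0, 0, 0, 1, 0, 0, 0, 0, 0, 0, 1])

```text
time: 8.27
eef_pos: [0.4809, 0.0366, 0.0035]
ee_rot: [-3.139, -0.084, -0.014]
ft_force: [-0.2, 0.5, -1.4]
finger_gap: 0.673
grasp_force: 65.6
```

move_arm(plan=[0, 0, -0.012, 0, 0, 0, 1, 0, 0, -0.004, 0, 0, 0, 1, 0, 0, 0, 0, 0, 0, -0.65, 0, 0, 0, 0, 0, 0, -0.65, 0, 0, 0.05, 0, 0, 0, -0.65, 0, 0, 0, -0.003, 0.056, 0, -0.65, 0, 0, 0, -0.003, 0.056, 0, -0.65, 0, 0, 0, -0.003, 0.056, 0, -0.65, 0, 0, 0, -0.003, 0.056, 0, -0.65, 0, 0, 0, -0.003, 0.056, 0, -0.65, 0, 0, 0, 0, 0, 0, -0.65])

```text
time: 9.18
eef_pos: [0.483, 0.0367, 0.0093]
ee_rot: [3.059, 0.079, -0.674]
ft_force: [0.8, 0.1, -1.2]
finger_gap: 0.827
grasp_force: 0.0
```

```bash
python3 q.py 480 36.5 4 3 -25
```

```text
tilt -24.857534970838266 yaw 2.987051976947177 roll -0.14087710654165575 pos [0.483  0.0367 0.0093] j [ 0.1216  0.8465 -0.4411  1.7584  0.2763  1.0467 -1.967 ]
units [-0.0148 -0.0011 -0.0265] turn [-0.0016  0.0015  0.0009] F [ 0.8274  0.1051 -1.1907] 0.0 9.1833
```

move_arm(plan=[-0.012, 0, -0.013, 0, 0, 0, -0.65, 0, 0, -0.013, 0, 0, 0, -0.65, 0, 0, 0, 0, 0, 0, -0.5, 0, 0, 0, 0, 0, 0, -0.4, 0, 0, 0, 0, 0, 0, 0, 0, 0, 0, 0, 0, 0, 1, 0, 0, 0, 0, 0, 0, 1, 0, 0, 0, 0, 0, 0, 1])

```text
time: 9.85
eef_pos: [0.4784, 0.0366, 0.0064]
ee_rot: [3.058, 0.082, -0.667]
ft_force: [-0.8, -0.7, 9.8]
finger_gap: 0.645
grasp_force: 61.5
```

```bash
python3 q.py 480 36.5 4 3 -25
```

```text
tilt -24.614661951134252 yaw 3.072750151111682 roll -0.03931785290204678 pos [0.4784 0.0366 0.0064] j [ 0.1198  0.8443 -0.4395  1.7759  0.281   1.0282 -1.9722]
units [ 0.0081 -0.0004 -0.0118] turn [-0.0007  0.0043 -0.0006] F [-0.7791 -0.6925  9.8073] 61.46139979362488 9.85
```

```bash
cat > p.py <<'E'
import sys; from h import *
from scipy.spatial.transform import Rotation as Ro
np.set_printoptions(precision=4,suppress=True)
o=np.array([.5269,.2003,0])
# length, foot x, slate tilt, TCP offset from centre in slate frame x,z, lean at pick, retreat along slate normal (mm,deg)
L,F,th,ox,oz,lean,d=[float(a) for a in sys.argv[1:8]]
t=np.radians(th); a=np.radians(th-lean); Rt=Ro.from_euler("z",5.2,degrees=True).as_matrix()
S=np.c_[[np.cos(t),0,np.sin(t)],[0,1,0],[-np.sin(t),0,np.cos(t)]]
c=np.array([F,0,8.])+S@[L/2,0,5]
tgt=o+Rt@(c+S@[ox,0,oz+d])/1000
Rg=Rt@np.c_[[np.cos(a),0,np.sin(a)],[0,-1,0],[np.sin(a),0,-np.cos(a)]]
s=telemetry.sense(); R=Ro.from_rotvec(s["ee_rot"]).as_matrix(); p=s["eef_pos"]
Q=Rt.T@R; tt=np.arcsin(Q[2,0])+np.radians(lean); S2=np.c_[[np.cos(tt),0,np.sin(tt)],[0,1,0],[-np.sin(tt),0,np.cos(tt)]]
cen=Rt.T@(p-o)*1000-S2@[ox,0,oz]; ft=cen-S2@[L/2,0,5]
print("slate tilt",np.degrees(tt),"yaw rel",np.degrees(np.arctan2(Q[1,0],Q[0,0])),"roll",np.degrees(np.arcsin(Q[2,1])),"centre",cen,"goal c",c,"foot",ft)
print("goal TCP",tgt,"units",(tgt-p)/.2,"turn",Ro.from_matrix(Rg@R.T).as_rotvec()/(np.pi/2))
print("p",p,"j",s["joint_pos"],"F",s["ft_force"],s["moment"],s["finger_gap"],s["time"])
E
python3 p.py 130 25 35 -2.6 1.4 24.6 40
```

```text
slate tilt -0.014661951134255292 yaw rel -2.127249848888318 roll -0.03931785290204678 centre [ -60.5554 -158.655     4.9515] goal c [75.377   0.     49.3782] foot [-125.5567 -158.655    -0.0319]
goal TCP [0.5762 0.2048 0.0818] units [0.4891 0.8411 0.3772] turn [ 0.0276 -0.3881  0.023 ]
p [0.4784 0.0366 0.0064] j [ 0.1198  0.8443 -0.4395  1.7759  0.281   1.0282 -1.9722] F [-0.7791 -0.6925  9.8073] [-0.2142  0.463   0.1205] 0.6450573943252121 9.85
```

move_arm(plan=[0, 0, 0.02, 0, 0, 0, 1, 0, 0, 0.1, 0, 0, 0, 1, 0, 0, 0.15, 0, 0, 0, 1, 0, 0, 0.15, 0, 0, 0, 1, 0, 0, 0.15, 0, 0, 0, 1, 0, 0, 0, 0, 0, 0, 1])

```text
time: 10.35
eef_pos: [0.4806, 0.0375, 0.1239]
ee_rot: [3.061, 0.082, -0.657]
ft_force: [0.7, 0.4, -2.3]
finger_gap: 0.641
grasp_force: 65.0
```

```bash
python3 p.py 130 25 35 -2.6 1.4 24.6 40
python3 - <<'E'
from h import *
f=imaging.grab_frame("scene"); u,v=proj(f,np.array([.48,.04,.1])).astype(int)
cv2.imwrite("pics/s1.png",cv2.resize(f["pixels"][v-70:v+70,u-90:u+90],None,fx=4,fy=4,interpolation=cv2.INTER_CUBIC))
E
```

```text
slate tilt 0.377413165492954 yaw rel -2.1132179917994742 roll -0.09987570461170618 centre [ -58.2288 -157.8974  122.5044] goal c [75.377   0.     49.3782] foot [-123.1944 -157.8974  117.0764]
goal TCP [0.5762 0.2048 0.0818] units [ 0.4779  0.8362 -0.2104] turn [ 0.0266 -0.3838  0.0229]
p [0.4806 0.0375 0.1239] j [ 0.1474  0.6855 -0.4826  1.7079  0.2072  1.2369 -1.9291] F [ 0.6761  0.4107 -2.3473] [-0.0284 -0.7695 -0.0261] 0.6412558853886214 10.35
```

View pics/s1.png

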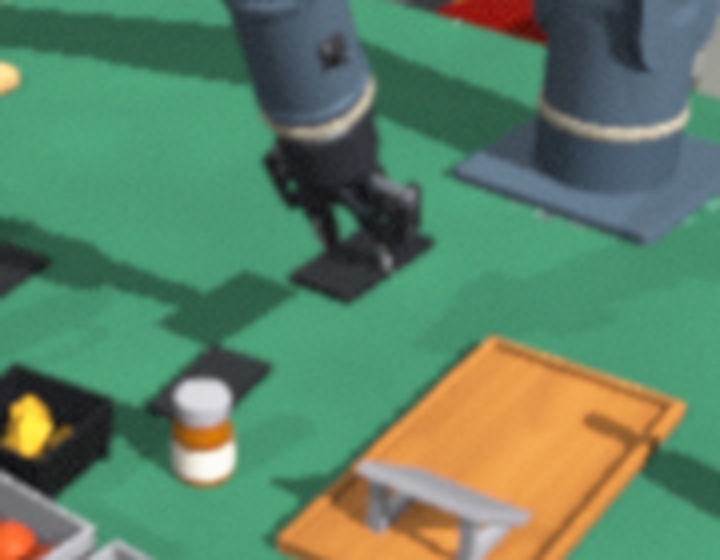

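The crop shows the long slate held about level across its sides, with corners near (293,277) and (433,240). The gripper is near its middle. I'll check the centre with the networks.

Run:
```python
from h import *
for n in("top","scene"):
    f=imaging.grab_frame(n)
    print(n,[(r["score"],w(f,r["point"]).round(4)) for r in finder.mark_of("slate_long_center",n)[:2]])
```

```text
top [(0.82, array([0.4879, 0.0352, 0.1184]))]
scene [(0.53, array([0.483 , 0.0337, 0.1192]))]
```

move_arm(plan=[0.04, 0.07, 0.01, 0.002, -0.032, 0.002, 1, 0.04, 0.07, 0.01, 0.002, -0.032, 0.002, 1, 0.04, 0.07, 0.01, 0.002, -0.032, 0.002, 1, 0.04, 0.07, 0.01, 0.002, -0.032, 0.002, 1, 0.04, 0.07, 0.01, 0.002, -0.032, 0.002, 1, 0.04, 0.07, 0.01, 0.002, -0.032, 0.002, 1, 0.04, 0.07, 0, 0.002, -0.032, 0.002, 1, 0.04, 0.07, 0, 0.002, -0.032, 0.002, 1, 0.04, 0.07, 0, 0.002, -0.032, 0.002, 1, 0.04, 0.07, 0, 0.002, -0.032, 0.002, 1, 0.04, 0.07, 0, 0.002, -0.032, 0.002, 1, 0.04, 0.07, 0, 0.002, -0.032, 0.002, 1])

```text
time: 11.6
eef_pos: [0.5739, 0.205, 0.1295]
ee_rot: [-3.123, -0.143, -0.271]
ft_force: [-0.4, 0.3, -3.1]
finger_gap: 0.637
grasp_force: 64.7
```

```bash
python3 p.py 130 25 35 -2.6 1.4 24.6 10
```

```text
slate tilt 34.516767253049714 yaw rel 0.06587059788727996 roll 0.27022960375339306 centre [ 50.2011   0.4092 129.8183] goal c [75.377   0.     49.3782] foot [-0.5231  0.4092 88.8664]
goal TCP [0.5933 0.2063 0.0572] units [ 0.097   0.0068 -0.3614] turn [ 0.0035 -0.0051 -0.0002]
p [0.5739 0.205  0.1295] j [-0.1986  0.5325 -0.3884  1.894   0.4621  0.6407 -2.3599] F [-0.3774  0.3219 -3.1243] [-0.0627  0.2845 -0.0327] 0.636778078934383 11.6
```

move_arm(plan=[0.016, 0.001, -0.06, 0.0006, -0.001, 0, 1, 0.016, 0.001, -0.06, 0.0006, -0.001, 0, 1, 0.016, 0.001, -0.06, 0.0006, -0.001, 0, 1, 0.016, 0.001, -0.06, 0.0006, -0.001, 0, 1, 0.016, 0.001, -0.06, 0.0006, -0.001, 0, 1, 0.016, 0.001, -0.06, 0.0006, -0.001, 0, 1, 0, 0, 0, 0, 0, 0, 1])

```text
time: 12.18
eef_pos: [0.5926, 0.2051, 0.0557]
ee_rot: [-3.119, -0.142, -0.281]
ft_force: [0.3, -0.4, -3.2]
finger_gap: 0.64
grasp_force: 64.6
```

```bash
python3 p.py 130 25 35 -3.5 1.4 24.6 0
python3 - <<'E'
from h import *
f=imaging.grab_frame("scene"); u,v=proj(f,np.array([.58,.2,.05])).astype(int)
a=f["pixels"][v-60:v+60,u-70:u+70]
f=imaging.grab_frame("top"); u,v=proj(f,np.array([.56,.2,.05])).astype(int)
b=f["pixels"][v-60:v+60,u-50:u+50]
cv2.imwrite("pics/s2.png",cv2.resize(np.hstack([a,b]),None,fx=3.3,fy=3.3,interpolation=cv2.INTER_CUBIC))
E
```

```text
slate tilt 34.87646600270862 yaw rel 0.007772365506204541 roll 0.06082355131191262 centre [69.5777 -1.1511 56.5164] goal c [75.377   0.     49.3782] foot [19.1116 -1.1511 15.2469]
goal TCP [0.5983 0.2068 0.0485] units [ 0.0284  0.0084 -0.0357] turn [ 0.0008 -0.0013  0.    ]
p [0.5926 0.2051 0.0557] j [-0.2457  0.6478 -0.3051  1.9197  0.5536  0.4909 -2.4342] F [ 0.2551 -0.4496 -3.1618] [-0.0267  0.3863 -0.0665] 0.6397371187723855 12.1833
```

View pics/s2.png

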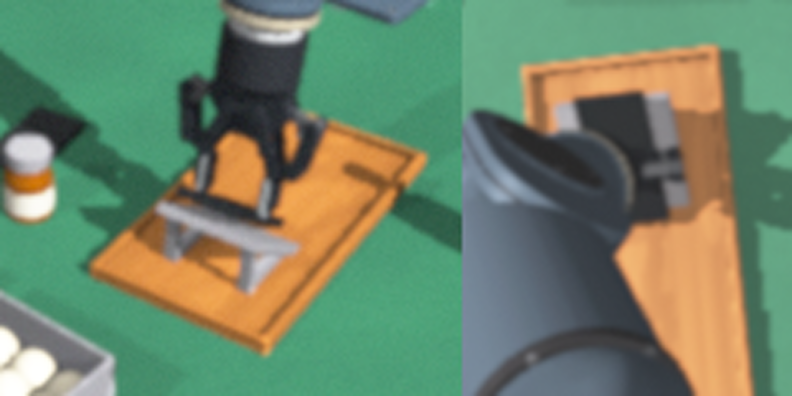

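The slate sits above and parallel to the wedge, with about 24 px of wedge showing on the left and 27 px on the right, so it is centred. I'll lower it now.

move_arm(plan=[0.006, 0.001, -0.0075, 0, 0, 0, 1, 0.006, 0.001, -0.0075, 0, 0, 0, 1, 0.006, 0.001, -0.0075, 0, 0, 0, 1, 0.005, 0.001, -0.006, 0, 0, 0, 1, 0, 0, 0, 0, 0, 0, 1])

```text
time: 12.7
eef_pos: [0.5987, 0.2067, 0.0534]
ee_rot: [-3.116, -0.141, -0.287]
ft_force: [0.2, 0.0, -2.0]
finger_gap: 0.638
grasp_force: 65.0
```

```bash
python3 p.py 130 25 35 -3.5 1.4 24.6 0
```

```text
slate tilt 35.142134176875665 yaw rel -0.012923651563633266 roll -0.024520313953038577 centre [75.7508 -0.1181 54.2574] goal c [75.377   0.     49.3782] foot [25.4766 -0.1181 12.7544]
goal TCP [0.5983 0.2068 0.0485] units [-0.0019  0.0004 -0.0244] turn [-0.0004  0.0015  0.0001]
p [0.5987 0.2067 0.0534] j [-0.2465  0.656  -0.3022  1.9096  0.5572  0.4877 -2.4344] F [ 0.1564  0.0022 -1.9582] [-0.0047  0.3126 -0.0087] 0.6379263955623506 12.7
```

move_arm(plan=[-0.001, 0, -0.006, 0, 0, 0, 1, -0.001, 0, -0.006, 0, 0, 0, 1, 0, 0, 0, 0, 0, 0, 1])

```text
time: 12.95
eef_pos: [0.5979, 0.2067, 0.0507]
ee_rot: [-3.117, -0.142, -0.287]
ft_force: [-0.3, -0.1, -2.7]
finger_gap: 0.638
grasp_force: 65.5
```

```bash
python3 p.py 130 25 35 -3.5 1.4 24.6 0
```

```text
slate tilt 35.10984235958932 yaw rel 0.0012481775890468257 roll -0.015534982604494896 centre [74.9176 -0.0531 51.6036] goal c [75.377   0.     49.3782] foot [24.6201 -0.0531 10.1289]
goal TCP [0.5983 0.2068 0.0485] units [ 0.0023  0.0005 -0.0111] turn [-0.0003  0.0012 -0.    ]
p [0.5979 0.2067 0.0507] j [-0.2495  0.6591 -0.2984  1.913   0.5604  0.4816 -2.4383] F [-0.3404 -0.056  -2.7341] [-0.0022  0.3066  0.0178] 0.63817633843995 12.95
```

Still free, so I'll continue down in small steps.

move_arm(plan=[0, 0, -0.006, 0, 0, 0, 1, 0, 0, -0.005, 0, 0, 0, 1, 0, 0, 0, 0, 0, 0, 1])

```text
time: 13.2
eef_pos: [0.5983, 0.2068, 0.0489]
ee_rot: [-3.116, -0.142, -0.288]
ft_force: [0.0, 0.0, -0.9]
finger_gap: 0.635
grasp_force: 68.0
```

move_arm(plan=[0, 0, -0.004, 0, 0, 0, 1, 0, 0, 0, 0, 0, 0, 1])

```text
time: 13.37
eef_pos: [0.5983, 0.2069, 0.0487]
ee_rot: [-3.116, -0.141, -0.289]
ft_force: [-2.9, -0.9, 6.8]
finger_gap: 0.633
grasp_force: 71.6
```

```bash
python3 p.py 130 25 35 -3.5 1.4 24.6 0
```

```text
slate tilt 35.18362748891431 yaw rel -0.0029204772166288545 roll -0.02265020663885565 centre [75.3769  0.0623 49.5355] goal c [75.377   0.     49.3782] foot [25.1328  0.0623  7.996 ]
goal TCP [0.5983 0.2068 0.0485] units [ 0.     -0.0003 -0.0007] turn [-0.0004  0.002  -0.    ]
p [0.5983 0.2069 0.0487] j [-0.2523  0.662  -0.2944  1.9144  0.5639  0.4756 -2.442 ] F [-2.9191 -0.8686  6.7711] [-0.2011  0.3661 -0.0596] 0.6328603084836635 13.3667
```

move_arm(plan=[0, 0, 0, 0, 0, 0, -0.45, 0, 0, 0, 0, 0, 0, -0.7, 0, 0, 0, 0, 0, 0, -0.7, -0.005, 0, 0.03, 0, 0, 0, -0.7, -0.015, 0, 0.08, 0, 0, 0, -0.7, -0.03, 0, 0.15, 0, 0, 0, -1, -0.03, 0, 0.15, 0, 0, 0, -1, -0.03, -0.1, 0.1, 0, 0, 0, -1, 0, -0.15, 0, 0, 0, 0, -1, 0, -0.15, 0, 0, 0, 0, -1, 0, -0.15, 0, 0, 0, 0, -1, 0, -0.15, 0, 0, 0, 0, -1])

```text
time: 14.37
eef_pos: [0.5758, 0.0655, 0.1506]
ee_rot: [-3.117, -0.142, -0.288]
ft_force: [0.8, 0.1, 0.2]
finger_gap: 0.998
grasp_force: 0.0
```

```bash
python3 q.py 572 -53 100 10 -18
python3 - <<'E'
from h import *
f=imaging.grab_frame("scene"); u,v=proj(f,np.array([.58,.2,.05])).astype(int)
a=f["pixels"][v-60:v+60,u-70:u+70]
print([(r["score"],w(f,r["point"]).round(4)) for r in finder.mark_of("slate_long_center","scene")[:2]])
print("mid",[(r["score"],w(f,r["point"]).round(4)) for r in finder.mark_of("slate_mid_center","scene")[:2]])
f=imaging.grab_frame("top"); u,v=proj(f,np.array([.56,.2,.05])).astype(int)
print([(r["score"],w(f,r["point"]).round(4)) for r in finder.mark_of("slate_long_center","top")[:2]])
b=f["pixels"][v-60:v+60,u-50:u+50]
cv2.imwrite("pics/s3.png",cv2.resize(np.hstack([a,b]),None,fx=3.3,fy=3.3,interpolation=cv2.INTER_CUBIC))
E
```

```text
tilt 10.569240620352893 yaw 5.227551699675215 roll -0.004408235555510094 pos [0.5758 0.0655 0.1506] j [ 0.1072  0.4662 -0.4497  1.9613  0.4119  0.6097 -2.0839]
units [-0.0192 -0.5924 -0.2531] turn [-0.0421  0.3147  0.0519] F [0.7762 0.0724 0.2478] 0.0 14.3667
[(0.67, array([0.6009, 0.2073, 0.0503]))]
mid [(0.47, array([ 0.5771, -0.0456,  0.01  ]))]
[(0.63, array([0.6033, 0.2057, 0.0492])), (0.59, array([ 0.7491, -0.0956,  0.004 ]))]
```

View pics/s3.png

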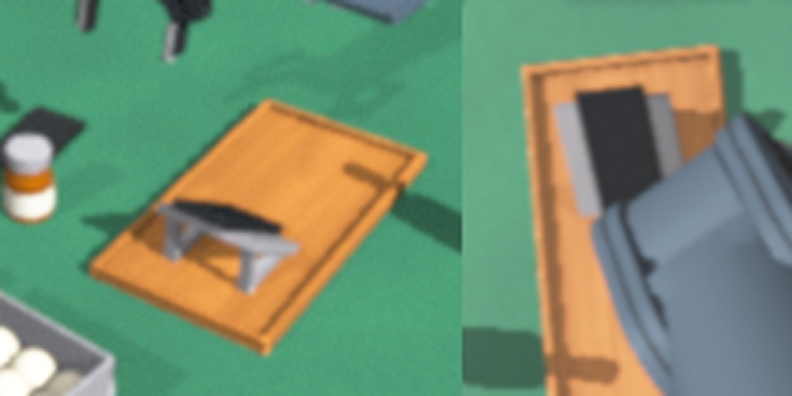

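The long slate lies flat and centred on the wedge, and the networks agree within 2 mm. Next is the middle one.

move_arm(plan=[-0.003, -0.073, 0, -0.005, 0.0367, 0.0066, -0.65, -0.003, -0.073, 0, -0.005, 0.0367, 0.0066, -0.65, -0.003, -0.073, 0, -0.005, 0.0367, 0.0066, -0.65, -0.003, -0.073, 0, -0.005, 0.0367, 0.0066, -0.65, -0.003, -0.073, -0.08, -0.005, 0.0367, 0.0066, -0.65, -0.003, -0.073, -0.08, -0.005, 0.0367, 0.0066, -0.65, -0.003, -0.073, -0.08, -0.005, 0.0367, 0.0066, -0.65, -0.003, -0.073, -0.1, -0.005, 0.0367, 0.0066, -0.65, 0, 0, 0, 0, 0, 0, -0.65])

```text
time: 15.37
eef_pos: [0.5705, -0.0516, 0.0774]
ee_rot: [3.071, 0.27, -0.448]
ft_force: [-0.8, -0.7, -1.1]
finger_gap: 0.822
grasp_force: 0.0
```

```bash
python3 q.py 571 -51 30 10 -16
python3 - <<'E'
from h import *
f=imaging.grab_frame("scene"); u,v=proj(f,np.array([.58,-.05,.03])).astype(int)
print("mid",[(r["score"],w(f,r["point"]).round(4)) for r in finder.mark_of("slate_mid_center","scene")[:2]])
cv2.imwrite("pics/s4.png",cv2.resize(f["pixels"][v-55:v+45,u-55:u+55],None,fx=5,fy=5,interpolation=cv2.INTER_CUBIC))
E
```

```text
tilt -16.615536690185134 yaw 10.03477233028628 roll 0.03336909903786415 pos [ 0.5705 -0.0516  0.0774] j [ 0.2432  0.7704 -0.4583  1.6092  0.3554  1.1462 -1.7405]
units [ 0.0027  0.0028 -0.2369] turn [ 0.0016 -0.0067 -0.0005] F [-0.8179 -0.6523 -1.1011] 0.0 15.3667
mid [(0.54, array([ 0.5782, -0.0492,  0.003 ]))]
```

View pics/s4.png

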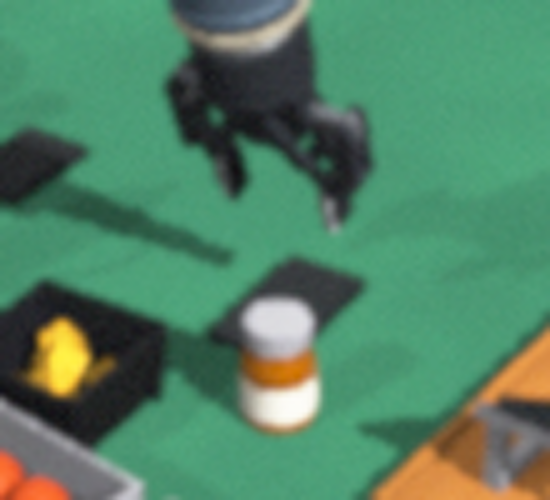

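move_arm(plan=[0, 0, -0.12, 0, 0, 0, -0.65, 0, 0, -0.12, 0, 0, 0, -0.65, 0, 0, -0.08, 0, 0, 0, -0.65, 0, 0, -0.03, 0, 0, 0, -0.65, 0, 0, -0.015, 0, 0, 0, -0.65, 0, 0, 0, 0, 0, 0, -0.65])

```text
time: 15.97
eef_pos: [0.5717, -0.0489, 0.0099]
ee_rot: [3.074, 0.272, -0.433]
ft_force: [0.2, -0.2, 0.5]
finger_gap: 0.82
grasp_force: 0.0
```

move_arm(plan=[0, 0, 0, 0, 0, 0, -0.5, 0, 0, 0, 0, 0, 0, -0.4, 0, 0, 0, 0, 0, 0, 0, 0, 0, 0, 0, 0, 0, 1, 0, 0, 0, 0, 0, 0, 1, 0, 0, 0, 0, 0, 0, 1])

```text
time: 16.47
eef_pos: [0.5736, -0.0497, 0.012]
ee_rot: [3.074, 0.269, -0.427]
ft_force: [1.5, -1.6, 24.5]
finger_gap: 0.137
grasp_force: 12.2
```

```bash
python3 q.py 571 -51 30 10 -16
```

```text
tilt -15.840231253671364 yaw 9.999895089768467 roll 0.10348763150920659 pos [ 0.5736 -0.0497  0.012 ] j [ 0.2282  0.8483 -0.4353  1.6492  0.401   1.0221 -1.7791]
units [-0.0132 -0.0065  0.09  ] turn [ 0.0008  0.0019 -0.0003] F [ 1.5483 -1.5548 24.5064] 12.213114649057388 16.4667
```

move_arm(plan=[0, 0, 0.05, 0, 0, 0, 0.5, 0, 0, 0.1, 0, 0, 0, -0.65, 0, 0, 0, 0, 0, 0, -0.65, 0, 0, 0, 0, 0, 0, -0.65, 0, 0, 0, 0, 0, 0, -0.65, 0, 0, 0, 0, 0, 0, -0.65, 0, 0, 0, 0, 0, 0, -0.65])

```text
time: 17.05
eef_pos: [0.5708, -0.0502, 0.0384]
ee_rot: [3.074, 0.27, -0.437]
ft_force: [-0.6, -0.6, 0.2]
finger_gap: 0.826
grasp_force: 0.0
```

```bash
python3 q.py 571 -51 3 10 -16
python3 - <<'E'
from h import *
f=imaging.grab_frame("scene")
print("mid",[(r["score"],w(f,r["point"]).round(4)) for r in finder.mark_of("slate_mid_center","scene")[:2]])
E
```

```text
tilt -16.19566869095699 yaw 10.036871554798468 roll 0.03612480936356874 pos [ 0.5708 -0.0502  0.0384] j [ 0.2352  0.8148 -0.4459  1.6389  0.3817  1.0696 -1.7638]
units [ 0.0008 -0.0042 -0.1768] turn [ 0.0008 -0.0021 -0.0005] F [-0.5923 -0.6064  0.1757] 0.0 17.05
mid [(0.68, array([ 0.5781, -0.0478,  0.0063]))]
```

move_arm(plan=[0, 0, -0.05, 0, 0, 0, -0.65, 0, 0, -0.05, 0, 0, 0, -0.65, 0, 0, -0.04, 0, 0, 0, -0.65, 0, 0, -0.03, 0, 0, 0, -0.65, 0, 0, -0.01, 0, 0, 0, -0.65, 0, 0, 0, 0, 0, 0, -0.65])

```text
time: 17.65
eef_pos: [0.5707, -0.05, 0.0019]
ee_rot: [3.074, 0.27, -0.438]
ft_force: [-0.3, -1.6, 0.4]
finger_gap: 0.824
grasp_force: 0.0
```

move_arm(plan=[0, 0, 0, 0, 0, 0, -0.5, 0, 0, 0, 0, 0, 0, -0.4, 0, 0, 0, 0, 0, 0, 0, 0, 0, 0, 0, 0, 0, 1, 0, 0, 0, 0, 0, 0, 1, 0, 0, 0, 0, 0, 0, 1])

```text
time: 18.15
eef_pos: [0.5717, -0.0498, 0.004]
ee_rot: [3.074, 0.27, -0.434]
ft_force: [0.0, 0.3, 6.5]
finger_gap: 0.663
grasp_force: 62.4
```

```bash
python3 q.py 571 -51 3 10 -16
```

```text
tilt -16.06629332639851 yaw 10.03559253084457 roll 0.04947545494656622 pos [ 0.5717 -0.0498  0.004 ] j [ 0.2266  0.8588 -0.4319  1.6542  0.4051  1.0113 -1.7822]
units [-0.0034 -0.0061 -0.005 ] turn [ 0.0007 -0.0006 -0.0006] F [0.043  0.3415 6.5412] 62.39942729473114 18.15
```

move_arm(plan=[0, 0, 0.02, 0, 0, 0, 1, 0, 0, 0.1, 0, 0, 0, 1, 0, 0, 0.15, 0, 0, 0, 1, 0, 0, 0.15, 0, 0, 0, 1, 0, 0, 0.15, 0, 0, 0, 1, 0, 0, 0.1, 0, 0, 0, 1, 0, 0, 0, 0, 0, 0, 1])

```text
time: 18.73
eef_pos: [0.5734, -0.0498, 0.1415]
ee_rot: [3.075, 0.27, -0.425]
ft_force: [1.0, 0.0, -2.3]
finger_gap: 0.661
grasp_force: 64.4
```

```bash
python3 p.py 110 -15 28.2 -6.5 -1 16.07 40
python3 - <<'E'
from h import *
for n in("top","scene"):
    f=imaging.grab_frame(n)
    print(n,[(r["score"],w(f,r["point"]).round(4)) for r in finder.mark_of("slate_mid_center",n)[:2]])
E
```

```text
slate tilt 0.3298204035179577 yaw rel 4.803518839319201 roll 0.11939485904097287 centre [  30.1141 -253.2347  142.5384] goal c [31.1089  0.     38.3968] foot [ -24.8562 -253.2347  137.2219]
goal TCP [0.5338 0.2009 0.0697] units [-0.1978  1.2534 -0.359 ] turn [ 0.0424 -0.3069 -0.0524]
p [ 0.5734 -0.0498  0.1415] j [ 0.2538  0.6947 -0.4794  1.5616  0.3206  1.2472 -1.7133] F [ 1.0238  0.0064 -2.2753] [ 0.1132 -0.4854 -0.0048] 0.6612954091780735 18.7333
top [(0.46, array([ 0.5849, -0.0516,  0.1418]))]
scene [(0.55, array([ 0.5766, -0.0504,  0.1386]))]
```

move_arm(plan=[-0.0165, 0.104, 0, 0.0035, -0.0256, -0.0044, 1, -0.0165, 0.104, 0, 0.0035, -0.0256, -0.0044, 1, -0.0165, 0.104, 0, 0.0035, -0.0256, -0.0044, 1, -0.0165, 0.104, 0, 0.0035, -0.0256, -0.0044, 1, -0.0165, 0.104, 0, 0.0035, -0.0256, -0.0044, 1, -0.0165, 0.104, 0, 0.0035, -0.0256, -0.0044, 1, -0.0165, 0.104, 0, 0.0035, -0.0256, -0.0044, 1, -0.0165, 0.104, 0, 0.0035, -0.0256, -0.0044, 1, -0.0165, 0.104, 0, 0.0035, -0.0256, -0.0044, 1, -0.0165, 0.104, 0, 0.0035, -0.0256, -0.0044, 1, -0.0165, 0.104, 0, 0.0035, -0.0256, -0.0044, 1, -0.0165, 0.104, 0, 0.0035, -0.0256, -0.0044, 1])

```text
time: 19.93
eef_pos: [0.5304, 0.1999, 0.1355]
ee_rot: [-3.112, -0.14, -0.319]
ft_force: [0.1, 0.1, -2.8]
finger_gap: 0.66
grasp_force: 64.4
```

```bash
python3 p.py 110 -15 28.2 -7 -1 16.07 20
```

```text
slate tilt 27.76905186905382 yaw rel -0.037933251633103654 roll -0.03888879338708813 centre [  9.1977  -0.7134 139.6562] goal c [31.1089  0.     38.3968] foot [-37.1386  -0.7134 109.6071]
goal TCP [0.5428 0.2017 0.0518] units [ 0.0619  0.0092 -0.4184] turn [ 0.     -0.0048  0.0003]
p [0.5304 0.1999 0.1355] j [-0.2254  0.4613 -0.3795  2.0218  0.4994  0.5564 -2.4435] F [ 0.1217  0.1114 -2.8024] [-0.059   0.2911 -0.0068] 0.6603797302059123 19.9333
```

move_arm(plan=[0.008, 0.001, -0.052, 0, -0.0006, 0, 1, 0.008, 0.001, -0.052, 0, -0.0006, 0, 1, 0.008, 0.001, -0.052, 0, -0.0006, 0, 1, 0.008, 0.001, -0.052, 0, -0.0006, 0, 1, 0.008, 0.001, -0.052, 0, -0.0006, 0, 1, 0.008, 0.001, -0.052, 0, -0.0006, 0, 1, 0.008, 0.001, -0.052, 0, -0.0006, 0, 1, 0.008, 0.001, -0.052, 0, -0.0006, 0, 1, 0, 0, 0, 0, 0, 0, 1])

```text
time: 20.68
eef_pos: [0.5439, 0.1994, 0.0507]
ee_rot: [-3.114, -0.139, -0.327]
ft_force: [-1.0, -1.1, -3.3]
finger_gap: 0.657
grasp_force: 64.6
```

```bash
python3 p.py 110 -15 28.2 -7 -1 16.07 2
```

```text
slate tilt 28.037997278353043 yaw rel -0.07611943553362481 roll 0.10990209121752713 centre [22.5253 -2.4764 54.8904] goal c [31.1089  0.     38.3968] foot [-23.6694  -2.4764  24.6241]
goal TCP [0.5513 0.2025 0.036 ] units [ 0.037   0.0158 -0.0737] turn [ 0.0014 -0.0017  0.0011]
p [0.5439 0.1994 0.0507] j [-0.3296  0.5982 -0.2268  2.0741  0.6503  0.3562 -2.5861] F [-0.9946 -1.0581 -3.3145] [-0.0448  0.4107  0.0522] 0.6574864801832083 20.6833
```

move_arm(plan=[0.006, 0.003, -0.012, 0, 0, 0, 1, 0.006, 0.003, -0.012, 0, 0, 0, 1, 0.006, 0.003, -0.012, 0, 0, 0, 1, 0.006, 0.003, -0.012, 0, 0, 0, 1, 0.006, 0.002, -0.012, 0, 0, 0, 1, 0.006, 0.001, -0.012, 0, 0, 0, 1, 0, 0, 0, 0, 0, 0, 1])

```text
time: 21.27
eef_pos: [0.5518, 0.2041, 0.039]
ee_rot: [-3.111, -0.141, -0.332]
ft_force: [-0.3, 0.6, -2.2]
finger_gap: 0.664
grasp_force: 64.6
```

```bash
python3 p.py 110 -15 28.2 -7 -1 16.07 0
```

```text
slate tilt 28.25206836720628 yaw rel -0.0013234058302257793 roll 0.008801588639150804 centre [30.7902  1.5439 43.1907] goal c [31.1089  0.     38.3968] foot [-15.2911   1.5439  12.752 ]
goal TCP [0.5522 0.2026 0.0342] units [ 0.0023 -0.0075 -0.0239] turn [0.     0.0006 0.    ]
p [0.5518 0.2041 0.039 ] j [-0.3459  0.6245 -0.2054  2.0632  0.6666  0.3339 -2.6006] F [-0.332   0.5653 -2.1639] [-0.0236  0.3334  0.0225] 0.6639787010057453 21.2667
```

move_arm(plan=[0.001, -0.003, -0.007, 0, 0, 0, 1, 0.001, -0.003, -0.007, 0, 0, 0, 1, 0, -0.001, -0.004, 0, 0, 0, 1, 0, 0, 0, 0, 0, 0, 1])

```text
time: 21.6
eef_pos: [0.5519, 0.2026, 0.0356]
ee_rot: [-3.111, -0.141, -0.332]
ft_force: [-0.3, -0.0, -2.9]
finger_gap: 0.66
grasp_force: 64.6
```

move_arm(plan=[0, 0, -0.004, 0, 0, 0, 1, 0, 0, 0, 0, 0, 0, 1])

```text
time: 21.77
eef_pos: [0.5521, 0.2028, 0.0349]
ee_rot: [-3.111, -0.141, -0.333]
ft_force: [0.5, -1.2, -1.3]
finger_gap: 0.661
grasp_force: 64.9
```

```bash
python3 p.py 110 -15 28.2 -7 -1 16.07 0
```

```text
slate tilt 28.272947366817377 yaw rel 0.0007434625408145743 roll 0.0017348954379328577 centre [31.0471  0.1661 39.1393] goal c [31.1089  0.     38.3968] foot [-15.0231   0.1661   8.6838]
goal TCP [0.5522 0.2026 0.0342] units [ 0.0004 -0.0008 -0.0037] turn [-0.0001  0.0008 -0.    ]
p [0.5521 0.2028 0.0349] j [-0.3499  0.6309 -0.1957  2.0667  0.6739  0.3218 -2.6059] F [ 0.4514 -1.1522 -1.2584] [-0.1409  0.3004 -0.0427] 0.6613185098180129 21.7667
```

move_arm(plan=[0, 0, -0.004, 0, 0, 0, 1, 0, 0, 0, 0, 0, 0, 1])

```text
time: 21.93
eef_pos: [0.5523, 0.2027, 0.0346]
ee_rot: [-3.111, -0.141, -0.333]
ft_force: [-0.9, -0.7, 5.1]
finger_gap: 0.66
grasp_force: 66.7
```

move_arm(plan=[0, 0, 0, 0, 0, 0, -0.4, 0, 0, 0, 0, 0, 0, -0.55, 0, 0, 0, 0, 0, 0, -0.7, 0, 0, 0, 0, 0, 0, -0.7, -0.006, 0, 0.03, 0, 0, 0, -0.7, -0.016, 0, 0.08, 0, 0, 0, -0.7, -0.03, 0, 0.15, 0, 0, 0, -1, -0.03, 0, 0.15, 0, 0, 0, -1, 0, -0.1, 0.15, 0, 0, 0, -1, 0, -0.15, 0.05, 0, 0, 0, -1, 0, -0.15, 0, 0, 0, 0, -1, 0, -0.15, 0, 0, 0, 0, -1])

```text
time: 22.93
eef_pos: [0.5359, 0.0918, 0.1578]
ee_rot: [-3.111, -0.142, -0.336]
ft_force: [0.9, -1.0, -0.6]
finger_gap: 0.997
grasp_force: 0.0
```

```bash
python3 q.py 555 -333 120 6.5 -22
python3 - <<'E'
from h import *
f=imaging.grab_frame("scene"); u,v=proj(f,np.array([.58,.2,.05])).astype(int)
a=f["pixels"][v-60:v+60,u-70:u+70]
for t in("slate_long_center","slate_mid_center","slate_short_center"):print(t,[(r["score"],w(f,r["point"]).round(4)) for r in finder.mark_of(t,"scene")[:2]])
f=imaging.grab_frame("top"); u,v=proj(f,np.array([.56,.2,.05])).astype(int)
for t in("slate_long_center","slate_mid_center","slate_short_center"):print(t,[(r["score"],w(f,r["point"]).round(4)) for r in finder.mark_of(t,"top")[:2]])
b=f["pixels"][v-60:v+60,u-50:u+50]
cv2.imwrite("pics/s5.png",cv2.resize(np.hstack([a,b]),None,fx=3.3,fy=3.3,interpolation=cv2.INTER_CUBIC))
E
```

```text
tilt 12.345416750556765 yaw 5.240421255480049 roll 0.006653085818136421 pos [0.5359 0.0918 0.1578] j [ 0.0439  0.399  -0.4461  2.066   0.4436  0.5438 -2.1952]
units [ 0.0954 -2.1241 -0.1892] turn [-0.039   0.3796  0.0136] F [ 0.8981 -0.9783 -0.6425] 0.0 22.9333
slate_long_center [(0.42, array([0.6049, 0.2059, 0.0512]))]
slate_mid_center [(0.7, array([ 7.519e-01, -8.720e-02, -1.000e-04])), (0.65, array([0.5584, 0.2067, 0.041 ]))]
slate_short_center [(0.74, array([ 0.5619, -0.3298,  0.0052])), (0.49, array([0.6006, 0.2057, 0.0514]))]
slate_long_center [(0.97, array([0.6041, 0.206 , 0.0467]))]
slate_mid_center [(0.78, array([0.5593, 0.2016, 0.0377])), (0.49, array([0.5273, 0.2013, 0.0095]))]
slate_short_center [(0.69, array([ 0.5569, -0.331 ,  0.0054]))]
```

View pics/s5.png

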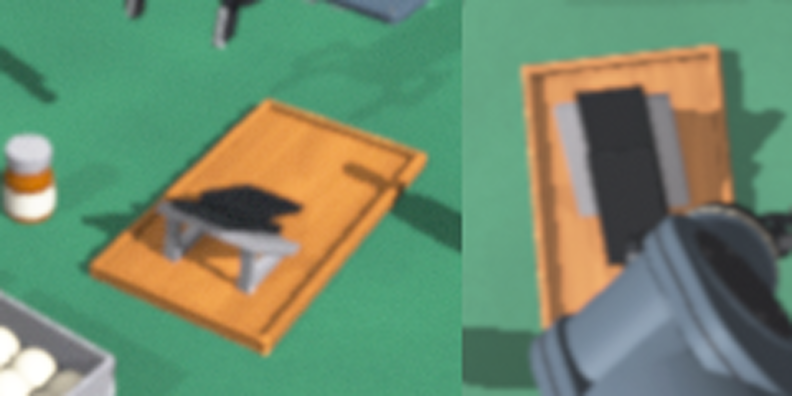

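The middle slate overlaps the long one cleanly, and the networks put their centres about 45 mm apart. Now the short one.

move_arm(plan=[0.008, -0.14, 0, -0.0033, 0.0316, 0.0011, -0.65, 0.008, -0.14, 0, -0.0033, 0.0316, 0.0011, -0.65, 0.008, -0.14, 0, -0.0033, 0.0316, 0.0011, -0.65, 0.008, -0.14, 0, -0.0033, 0.0316, 0.0011, -0.65, 0.008, -0.14, 0, -0.0033, 0.0316, 0.0011, -0.65, 0.008, -0.14, 0, -0.0033, 0.0316, 0.0011, -0.65, 0.008, -0.14, 0, -0.0033, 0.0316, 0.0011, -0.65, 0.008, -0.14, 0, -0.0033, 0.0316, 0.0011, -0.65, 0.008, -0.14, 0, -0.0033, 0.0316, 0.0011, -0.65, 0.008, -0.14, 0, -0.0033, 0.0316, 0.0011, -0.65, 0.008, -0.14, 0, -0.0033, 0.0316, 0.0011, -0.65, 0.008, -0.14, 0, -0.0033, 0.0316, 0.0011, -0.65])

```text
time: 24.33
eef_pos: [0.5555, -0.2434, 0.156]
ee_rot: [3.055, 0.175, -0.601]
ft_force: [0.2, -0.2, -0.8]
finger_gap: 0.826
grasp_force: 0.0
```

```bash
python3 q.py 554 -332.5 40 6.5 -22
```

```text
tilt -22.254175771004544 yaw 6.533633678461799 roll 0.05420393212538397 pos [ 0.5555 -0.2434  0.156 ] j [ 0.4724  0.7641 -0.4179  1.3869  0.3713  1.4453 -1.4734]
units [-0.0073 -0.4456 -0.58  ] turn [ 0.0009 -0.0027 -0.0006] F [ 0.1631 -0.1811 -0.7505] 0.0 24.3333
```

move_arm(plan=[-0.001, -0.11, 0, 0, 0, 0, -0.65, -0.001, -0.11, 0, 0, 0, 0, -0.65, -0.001, -0.11, -0.06, 0, 0, 0, -0.65, -0.001, -0.11, -0.1, 0, 0, 0, -0.65, 0, 0, -0.1, 0, 0, 0, -0.65, 0, 0, -0.1, 0, 0, 0, -0.65, 0, 0, -0.1, 0, 0, 0, -0.65, 0, 0, -0.1, 0, 0, 0, -0.65, 0, 0, 0, 0, 0, 0, -0.65])

```text
time: 25.08
eef_pos: [0.5527, -0.3292, 0.0399]
ee_rot: [3.057, 0.176, -0.606]
ft_force: [-0.5, -0.0, -0.5]
finger_gap: 0.824
grasp_force: 0.0
```

```bash
python3 q.py 554 -332.5 3 6.5 -22
python3 - <<'E'
from h import *
f=imaging.grab_frame("scene"); u,v=proj(f,np.array([.56,-.33,.03])).astype(int)
print([(r["score"],w(f,r["point"]).round(4)) for r in finder.mark_of("slate_short_center","scene")[:2]])
cv2.imwrite("pics/s6.png",cv2.resize(f["pixels"][v-55:v+45,u-55:u+55],None,fx=5,fy=5,interpolation=cv2.INTER_CUBIC))
E
```

```text
tilt -22.416405044817218 yaw 6.622819981077147 roll -0.10961691829434646 pos [ 0.5527 -0.3292  0.0399] j [ 0.5559  0.9225 -0.3781  1.3746  0.4557  1.3016 -1.4081]
units [ 0.0066 -0.0163 -0.1846] turn [-0.0007 -0.0047 -0.0009] F [-0.4567 -0.0056 -0.4624] 0.0 25.0833
[(0.78, array([ 0.5656, -0.3319,  0.0051])), (0.29, array([ 0.4333,  0.449 , -0.001 ]))]
```

View pics/s6.png

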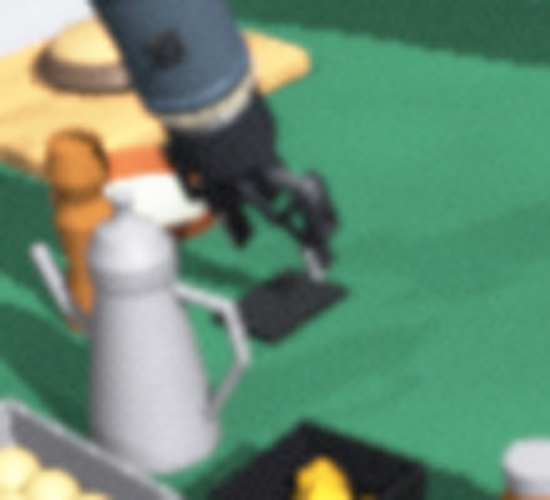

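The gripper straddles the short slate, with the near finger at (315,270) just beside its edge. The oil can is clear.

move_arm(plan=[0.002, -0.006, -0.05, 0, 0, 0, -0.65, 0.002, -0.006, -0.05, 0, 0, 0, -0.65, 0.002, -0.004, -0.04, 0, 0, 0, -0.65, 0, 0, -0.025, 0, 0, 0, -0.65, 0, 0, -0.015, 0, 0, 0, -0.65, 0, 0, 0, 0, 0, 0, -0.65])

```text
time: 25.68
eef_pos: [0.5548, -0.3344, 0.0073]
ee_rot: [3.056, 0.172, -0.599]
ft_force: [0.6, 0.4, -0.3]
finger_gap: 0.825
grasp_force: 0.0
```

move_arm(plan=[0, 0, -0.012, 0, 0, 0, -0.65, 0, 0, -0.01, 0, 0, 0, -0.65, 0, 0, 0, 0, 0, 0, -0.65])

```text
time: 25.93
eef_pos: [0.5552, -0.3345, 0.0036]
ee_rot: [3.056, 0.172, -0.597]
ft_force: [-0.4, -0.4, -0.3]
finger_gap: 0.827
grasp_force: 0.0
```

move_arm(plan=[0, 0, 0, 0, 0, 0, -0.5, 0, 0, 0, 0, 0, 0, -0.4, 0, 0, 0, 0, 0, 0, 0, 0, 0, 0, 0, 0, 0, 1, 0, 0, 0, 0, 0, 0, 1, 0, 0, 0, 0, 0, 0, 1])

```text
time: 26.43
eef_pos: [0.5558, -0.3341, 0.0048]
ee_rot: [3.056, 0.172, -0.596]
ft_force: [0.1, 2.1, 7.2]
finger_gap: 0.659
grasp_force: 62.1
```

```bash
python3 q.py 554 -332.5 3 6.5 -22
```

```text
tilt -22.070533845724288 yaw 6.424445298459649 roll 0.09240089240309536 pos [ 0.5558 -0.3341  0.0048] j [ 0.556   0.9652 -0.3697  1.3797  0.474   1.2501 -1.4221]
units [-0.0088  0.0079 -0.009 ] turn [ 0.0011 -0.0007  0.0004] F [0.0737 2.1302 7.1507] 62.11627721786499 26.4333
```

move_arm(plan=[0, 0, 0.02, 0, 0, 0, 1, 0, 0, 0.1, 0, 0, 0, 1, 0, 0, 0.15, 0, 0, 0, 1, 0, 0, 0.15, 0, 0, 0, 1, 0, 0, 0.15, 0, 0, 0, 1, 0, 0, 0.15, 0, 0, 0, 1, 0, 0, 0, 0, 0, 0, 1])

```text
time: 27.02
eef_pos: [0.5576, -0.3353, 0.154]
ee_rot: [3.055, 0.169, -0.585]
ft_force: [0.8, -0.5, -1.2]
finger_gap: 0.66
grasp_force: 64.1
```

```bash
python3 p.py 90 -55 22.5 -5 -.2 22.07 60
python3 - <<'E'
from h import *
for n in("top","scene"):
    f=imaging.grab_frame(n)
    print(n,[(r["score"],w(f,r["point"]).round(4)) for r in finder.mark_of("slate_short_center",n)[:2]])
E
```

```text
slate tilt 0.3846523488135147 yaw rel 1.0794543983591707 roll 0.3422221221591727 centre [ -12.9468 -536.2269  154.2697] goal c [-15.3388   0.      29.8402] foot [ -57.9122 -536.2269  148.9677]
goal TCP [0.4842 0.1964 0.0832] units [-0.367   2.6588 -0.3543] turn [ 0.0286 -0.2441 -0.0126]
p [ 0.5576 -0.3353  0.154 ] j [ 0.5642  0.8095 -0.395   1.2811  0.4142  1.4782 -1.347 ] F [ 0.8311 -0.509  -1.2134] [ 0.0159 -0.5676  0.0488] 0.6599501679642358 27.0167
top [(0.62, array([ 0.5627, -0.3337,  0.155 ]))]
scene [(0.43, array([ 0.5649, -0.3299,  0.1464]))]
```

move_arm(plan=[-0.018, 0.133, 0, 0.0015, -0.0122, -0.0006, 1, -0.018, 0.133, 0, 0.0015, -0.0122, -0.0006, 1, -0.018, 0.133, 0, 0.0015, -0.0122, -0.0006, 1, -0.018, 0.133, 0, 0.0015, -0.0122, -0.0006, 1, -0.018, 0.133, 0, 0.0015, -0.0122, -0.0006, 1, -0.018, 0.133, 0, 0.0015, -0.0122, -0.0006, 1, -0.018, 0.133, 0, 0.0015, -0.0122, -0.0006, 1, -0.018, 0.133, 0, 0.0015, -0.0122, -0.0006, 1, -0.018, 0.133, 0, 0.0015, -0.0122, -0.0006, 1, -0.018, 0.133, 0, 0.0015, -0.0122, -0.0006, 1, -0.018, 0.133, 0, 0.0015, -0.0122, -0.0006, 1, -0.018, 0.133, 0, 0.0015, -0.0122, -0.0006, 1])

```text
time: 28.22
eef_pos: [0.5108, -0.0143, 0.1464]
ee_rot: [3.123, 0.158, -0.245]
ft_force: [0.9, 0.4, -1.2]
finger_gap: 0.658
grasp_force: 64.0
```

move_arm(plan=[-0.018, 0.133, 0, 0.0015, -0.0122, -0.0006, 1, -0.018, 0.133, 0, 0.0015, -0.0122, -0.0006, 1, -0.018, 0.133, 0, 0.0015, -0.0122, -0.0006, 1, -0.018, 0.133, 0, 0.0015, -0.0122, -0.0006, 1, -0.018, 0.133, 0, 0.0015, -0.0122, -0.0006, 1, -0.018, 0.133, 0, 0.0015, -0.0122, -0.0006, 1, -0.018, 0.133, 0, 0.0015, -0.0122, -0.0006, 1, -0.018, 0.133, 0, 0.0015, -0.0122, -0.0006, 1, 0, 0, 0, 0, 0, 0, 1])

```text
time: 28.97
eef_pos: [0.4807, 0.2035, 0.1471]
ee_rot: [-3.128, -0.159, 0.002]
ft_force: [0.5, 0.3, -0.8]
finger_gap: 0.658
grasp_force: 64.1
```

```bash
python3 p.py 90 -55 22.5 -6 -.2 22.07 20
```

```text
slate tilt 22.035084429801024 yaw rel 0.6151149453448713 roll -0.5320858139527266 centre [-40.2222   7.3532 149.5247] goal c [-15.3388   0.      29.8402] foot [-80.0593   7.3532 128.0071]
goal TCP [0.4986 0.1977 0.0458] units [ 0.0892 -0.0288 -0.5063] turn [-0.0054 -0.0057 -0.0069]
p [0.4807 0.2035 0.1471] j [-0.1177  0.4843 -0.5301  1.9371  0.322   0.8007 -2.2928] F [ 0.487   0.291  -0.7593] [ 0.054   0.0222 -0.0052] 0.6579878663607812 28.9667
```

move_arm(plan=[0.009, -0.003, -0.05, -0.0005, -0.0006, -0.0007, 1, 0.009, -0.003, -0.05, -0.0005, -0.0006, -0.0007, 1, 0.009, -0.003, -0.05, -0.0005, -0.0006, -0.0007, 1, 0.009, -0.003, -0.05, -0.0005, -0.0006, -0.0007, 1, 0.009, -0.003, -0.05, -0.0005, -0.0006, -0.0007, 1, 0.009, -0.003, -0.05, -0.0005, -0.0006, -0.0007, 1, 0.009, -0.003, -0.05, -0.0005, -0.0006, -0.0007, 1, 0.009, -0.003, -0.05, -0.0005, -0.0006, -0.0007, 1, 0.009, -0.003, -0.05, -0.0005, -0.0006, -0.0007, 1, 0.009, -0.003, -0.05, -0.0005, -0.0006, -0.0007, 1, 0, 0, 0, 0, 0, 0, 1])

```text
time: 29.88
eef_pos: [0.5007, 0.191, 0.0457]
ee_rot: [3.135, 0.131, 0.01]
ft_force: [-0.6, -0.2, -1.4]
finger_gap: 0.658
grasp_force: 64.2
```

```bash
python3 p.py 90 -55 22.5 -6 -.2 22.07 2
```

```text
slate tilt 22.443030654266163 yaw rel -0.4290061828188183 roll 0.2154476399147918 centre [-21.4487  -6.8829  48.1813] goal c [-15.3388   0.      29.8402] foot [-61.1315  -6.8829  26.3806]
goal TCP [0.5054 0.1983 0.0292] units [ 0.0235  0.0367 -0.0825] turn [ 0.0024 -0.0004  0.0048]
p [0.5007 0.191  0.0457] j [-0.18    0.637  -0.4164  1.9997  0.4578  0.5917 -2.3963] F [-0.5914 -0.2045 -1.4414] [ 0.032   0.0619 -0.0328] 0.6579463534325847 29.8833
```

move_arm(plan=[0.004, 0.006, -0.013, 0.0004, 0, 0.0008, 1, 0.004, 0.006, -0.013, 0.0004, 0, 0.0008, 1, 0.004, 0.006, -0.013, 0.0004, 0, 0.0008, 1, 0.004, 0.006, -0.013, 0.0004, 0, 0.0008, 1, 0.004, 0.006, -0.013, 0.0004, 0, 0.0008, 1, 0.004, 0.006, -0.013, 0.0004, 0, 0.0008, 1, 0, 0, 0, 0, 0, 0, 1])

```text
time: 30.47
eef_pos: [0.5061, 0.199, 0.0317]
ee_rot: [-3.137, -0.143, -0.014]
ft_force: [-0.6, 0.6, -1.6]
finger_gap: 0.661
grasp_force: 64.2
```

```bash
python3 p.py 90 -55 22.5 -6 -.2 22.07 0
```

```text
slate tilt 22.573170916219414 yaw rel 0.0249138720236141 roll -0.061189264607797056 centre [-15.4112   0.5624  34.2122] goal c [-15.3388   0.      29.8402] foot [-55.0444   0.5624  12.3214]
goal TCP [0.5062 0.1984 0.0274] units [ 0.0006 -0.0028 -0.0218] turn [-0.0008  0.0007 -0.0003]
p [0.5061 0.199  0.0317] j [-0.1963  0.6648 -0.4048  1.992   0.474   0.5681 -2.4071] F [-0.6336  0.6435 -1.5968] [ 0.0523  0.0339 -0.0205] 0.6611450793400611 30.4667
```

move_arm(plan=[0, -0.001, -0.008, 0, 0, 0, 1, 0, -0.001, -0.008, 0, 0, 0, 1, 0, 0, -0.004, 0, 0, 0, 1, 0, 0, 0, 0, 0, 0, 1])

```text
time: 30.8
eef_pos: [0.5059, 0.1981, 0.0279]
ee_rot: [-3.137, -0.142, -0.014]
ft_force: [-0.2, 0.1, -1.0]
finger_gap: 0.661
grasp_force: 64.2
```

move_arm(plan=[0, 0, -0.004, 0, 0, 0, 1, 0, 0, 0, 0, 0, 0, 1])

```text
time: 30.97
eef_pos: [0.5061, 0.1983, 0.0276]
ee_rot: [-3.137, -0.142, -0.014]
ft_force: [-0.8, -0.8, 2.0]
finger_gap: 0.656
grasp_force: 65.6
```

```bash
python3 p.py 90 -55 22.5 -6 -.2 22.07 0
```

```text
slate tilt 22.600374904827472 yaw rel 0.001348098519525744 roll -0.04547393929156229 centre [-15.4543  -0.1324  30.0568] goal c [-15.3388   0.      29.8402] foot [-55.0771  -0.1324   8.1472]
goal TCP [0.5062 0.1984 0.0274] units [ 0.0005  0.0007 -0.001 ] turn [-0.0006  0.0011 -0.    ]
p [0.5061 0.1983 0.0276] j [-0.1993  0.6706 -0.399   1.9956  0.4798  0.5581 -2.4119] F [-0.8    -0.8297  2.0173] [-0.196   0.1925  0.0333] 0.6557803042649675 30.9667
```

It's in contact. I'll release and retreat upward.

move_arm(plan=[0, 0, 0, 0, 0, 0, -0.4, 0, 0, 0, 0, 0, 0, -0.55, 0, 0, 0, 0, 0, 0, -0.7, 0, 0, 0, 0, 0, 0, -0.7, 0, 0, 0.03, 0, 0, 0, -0.7, 0, 0, 0.08, 0, 0, 0, -0.7, 0, 0, 0.15, 0, 0, 0, -0.7, 0, 0, 0.15, 0, 0, 0, -0.7, 0, -0.1, 0.15, 0, 0, 0, -0.7, 0, -0.15, 0.05, 0, 0, 0, -0.7, 0, -0.15, 0, 0, 0, 0, -0.7, 0, -0.15, 0, 0, 0, 0, -0.7])

```text
time: 31.97
eef_pos: [0.5064, 0.0875, 0.1509]
ee_rot: [-3.137, -0.144, -0.018]
ft_force: [0.5, -0.5, -1.1]
finger_gap: 0.85
grasp_force: 0.0
```

move_arm(plan=[0, -0.15, 0, 0, 0, 0, -0.7, 0, -0.15, 0, 0, 0, 0, -0.7, 0, -0.15, 0, 0, 0, 0, -0.7, 0, -0.1, 0, 0, 0, 0, -0.7, 0, 0, 0, 0, 0, 0, -0.7])

```text
time: 32.38
eef_pos: [0.5055, -0.027, 0.1494]
ee_rot: [3.138, 0.133, 0.012]
ft_force: [0.5, -0.9, 0.1]
finger_gap: 0.852
grasp_force: 0.0
```

Run:
```python
from h import *
f=imaging.grab_frame("scene"); u,v=proj(f,np.array([.56,.2,.05])).astype(int)
a=f["pixels"][v-60:v+60,u-70:u+70]
T=("slate_long_center","slate_mid_center","slate_short_center")
for t in T:print(t,[(r["score"],w(f,r["point"]).round(4)) for r in finder.mark_of(t,"scene")[:2]])
f=imaging.grab_frame("top"); u,v=proj(f,np.array([.54,.2,.05])).astype(int)
for t in T:print(t,[(r["score"],w(f,r["point"]).round(4)) for r in finder.mark_of(t,"top")[:2]])
b=f["pixels"][v-60:v+60,u-50:u+50]
cv2.imwrite("pics/s7.png",cv2.resize(np.hstack([a,b]),None,fx=3.3,fy=3.3,interpolation=cv2.INTER_CUBIC))
```

```text
slate_long_center [(0.62, array([0.6043, 0.2081, 0.0521]))]
slate_mid_center [(0.43, array([0.5586, 0.2066, 0.0388])), (0.17, array([ 7.491e-01, -8.630e-02, -3.000e-04]))]
slate_short_center [(0.6, array([0.512 , 0.2   , 0.0288])), (0.25, array([0.6023, 0.2039, 0.0502]))]
slate_long_center [(0.75, array([0.6027, 0.2063, 0.0477])), (0.53, array([ 0.5382, -0.5153,  0.0008]))]
slate_mid_center [(0.96, array([0.56  , 0.2035, 0.0369]))]
slate_short_center [(0.58, array([0.5074, 0.1994, 0.0282]))]
```

View pics/s7.png

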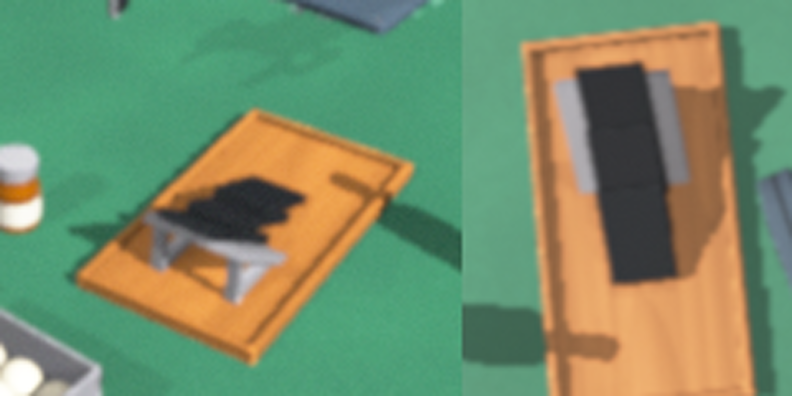

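The top view shows the three-slate fan in line on the centre line, from (610,70) down to (645,280). By the networks the centres are about 44 and 50 mm apart, both within limits, so I'm handing in.

```bash
python3 -c "
from plant import order
print(order.hand_in())"
```

```text
the job is handed in; nothing more can be done
None
```

The three slates are set out as an overlapping fan on the tray centre line and the job is handed in at about 32 s; no verdict was returned, but by the last camera check the centres are about 44 mm (long to mid) and 50 mm (mid to short) apart, inside the 32–58 mm limits.

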